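# Change over the coils in the curing dock

### The job

Change over the curing dock: first press the ejector plunger of each bay that holds a cured coil (blue resin) so that it comes out, and lay all the cured coils flat, side by side, in the black transit tray. Then slide the fresh copper coils off the spindle posts and load each into a free bay of the dock, pushed fully home. Leave the things around the work where they stand.

Things in the scene. Friction and masses are not known exactly. Their poses are not given: they have to be found in the camera images.
- dock: Fixed curing dock, 224 mm wide; origin on the table; +x out of the bay mouths, away from the robot. Bays 1, 2, 3 at y +70, 0, -70 mm, 48 mm wide, floor 8 mm high, running on as open apron to x +85 mm. Amber cover (top 37 mm high) and cheeks end at the mouths, x +4; two blunt noses (y +-35) reach x +13. White lamp bar on the cover, x -55 to -29, 55 mm high.
- ejector1 (a joint): Ejector plunger of bay 1, m: 0 at rest, grows as its red thumb plate is pressed to dock +x, stop at 0.050. A return spring (2.4 N at rest, 6.4 N at the stop) brings it back. Fully pressed it leaves the coil on the apron, centre at dock x about +34 mm, clear of the cover.
- ejector1_pad (a point): Middle of the robot-side face of bay 1's red thumb plate, the face to press; moves with it; at rest at dock x -114, y +70 mm, 24 mm above the table. Plate 30 mm wide, 8 mm thick, from 6 to 42 mm above the table, bare table behind it.
- bay1 (a point): Centre of a coil that is home in bay 1: dock x -16, y +70 - 2 mm, 18 mm above the table; its front edge then stands 2 mm proud of the mouth. A sprung roller at the mouth, on the bay's +y side, clicks behind the home coil and holds it against the -y wall (about 3 N to pass, in or out).
- ejector2 (a joint): Ejector plunger of bay 2, m: 0 at rest, grows as its red thumb plate is pressed to dock +x, stop at 0.050. A return spring (2.4 N at rest, 6.4 N at the stop) brings it back. Fully pressed it leaves the coil on the apron, centre at dock x about +34 mm, clear of the cover.
- ejector2_pad (a point): Middle of the robot-side face of bay 2's red thumb plate, the face to press; moves with it; at rest at dock x -114, y 0 mm, 24 mm above the table. Plate 30 mm wide, 8 mm thick, from 6 to 42 mm above the table, bare table behind it.
- bay2 (a point): Centre of a coil that is home in bay 2: dock x -16, y 0 - 2 mm, 18 mm above the table; its front edge then stands 2 mm proud of the mouth. A sprung roller at the mouth, on the bay's +y side, clicks behind the home coil and holds it against the -y wall (about 3 N to pass, in or out).
- ejector3 (a joint): Ejector plunger of bay 3, m: 0 at rest, grows as its red thumb plate is pressed to dock +x, stop at 0.050. A return spring (2.4 N at rest, 6.4 N at the stop) brings it back. Fully pressed it leaves the coil on the apron, centre at dock x about +34 mm, clear of the cover.
- ejector3_pad (a point): Middle of the robot-side face of bay 3's red thumb plate, the face to press; moves with it; at rest at dock x -114, y -70 mm, 24 mm above the table. Plate 30 mm wide, 8 mm thick, from 6 to 42 mm above the table, bare table behind it.
- bay3 (a point): Centre of a coil that is home in bay 3: dock x -16, y -70 - 2 mm, 18 mm above the table; its front edge then stands 2 mm proud of the mouth. A sprung roller at the mouth, on the bay's +y side, clicks behind the home coil and holds it against the -y wall (about 3 N to pass, in or out).
- cured1: Cured coil, at the start held home in bay 1; may be absent. Wound bobbin lying flat: white flanges 44 mm across, 20 mm high, 18 mm bore, 60 g, sealed with blue resin (a blue ring on both faces). Origin at its centre, z along the bore.
- cured2: Cured coil, at the start held home in bay 2; may be absent. Wound bobbin lying flat: white flanges 44 mm across, 20 mm high, 18 mm bore, 60 g, sealed with blue resin (a blue ring on both faces). Origin at its centre, z along the bore.
- cured3: Cured coil, at the start held home in bay 3; may be absent. Wound bobbin lying flat: white flanges 44 mm across, 20 mm high, 18 mm bore, 60 g, sealed with blue resin (a blue ring on both faces). Origin at its centre, z along the bore.
- fresh1: Fresh coil with bare copper winding and plain white faces, same bobbin and origin as the cured ones; at the start threaded on post 1 of the spindle stand, lying on its base with the centre 22 mm above the table. Both fresh coils are always there.
- fresh2: Fresh coil with bare copper winding and plain white faces, same bobbin and origin as the cured ones; at the start threaded on post 2 of the spindle stand, lying on its base with the centre 22 mm above the table. Both fresh coils are always there.
- stand: Winding-spindle stand, fixed: dark steel base 90 x 180 x 12 mm with two upright steel posts, 12 mm thick, at y = +45 mm (post 1) and -45 mm (post 2) of the stand; the domed tips are 64 mm above the table. Origin on the table under its middle.
- tray: Loose black transit tray, 200 (x) x 130 (y) x 30 mm high outside, 4 mm walls and floor, about 450 g. Origin at the middle of its underside; a coil lying flat in it has its centre 14 mm above that.
- glue: Bystander to be left alone: dark glue bottle, 52 mm across, 97 mm high. Origin at the middle of its underside.
- tape: Bystander to be left alone: tape roll lying flat, 76 mm across, 24 mm high. Origin at the middle of its underside.
Mind the look-alikes: they are no part of the job. What is shaped like the fresh1 but red or yellow is not meant.

How it is judged:
On the way, in this order (a step that is already met when the one before it is completed fails the run):
1. every cured coil has been ejected and lies flat in the transit tray (x of cured1 in the frame of tray between -0.085 and 0.085 m and y of cured1 in the frame of tray between -0.05 and 0.05 m and z of cured1 in the frame of tray between 0.008 and 0.02 m and angle between the z axis of each of cured1, cured2, cured3 and the z axis of tray, either way round below 0.15 rad and linear speed of each of cured1, cured2, cured3 below 0.03 m/s and x of cured2 in the frame of tray between -0.085 and 0.085 m and y of cured2 in the frame of tray between -0.05 and 0.05 m and z of cured2 in the frame of tray between 0.008 and 0.02 m and x of cured3 in the frame of tray between -0.085 and 0.085 m and y of cured3 in the frame of tray between -0.05 and 0.05 m and z of cured3 in the frame of tray between 0.008 and 0.02 m), for 0.2 s.
2. every fresh coil is home in a bay ((distance between fresh1 and bay1 below 0.005 m or distance between fresh1 and bay2 below 0.005 m or distance between fresh1 and bay3 below 0.005 m) and linear speed of each of fresh1, fresh2 below 0.03 m/s and (distance between fresh2 and bay1 below 0.005 m or distance between fresh2 and bay2 below 0.005 m or distance between fresh2 and bay3 below 0.005 m)), for 0.2 s.
At the end, for the whole second after the job is handed in: All cured coils lie flat (0.15 rad), unstacked and at rest on the tray floor, centres within 85 x 50 mm of its middle; each fresh coil rests with its centre within 5 mm of a bay's home point; ejectors back (under 4 mm); tray level on the table (all of step 1 and all of step 2 and value of joint each of ejector1, ejector2, ejector3 below 0.004 m and angle between tray's own z axis and vertical below 0.05 rad and height (world z) of tray below 0.01 m); the robot touches nothing.
It fails at once if the glue is knocked aside by more than 30 mm or tipped over (distance of glue from where it was at the start of the episode above 0.03 m or angle between glue's own z axis and vertical above 0.5 rad).
It fails at once if the tape is knocked aside by more than 30 mm or tipped over (distance of tape from where it was at the start of the episode above 0.03 m or angle between tape's own z axis and vertical above 0.5 rad).
Of cured1, cured2, cured3 only 2 to 3 are there at a start; the rules pass over those that are not, and their reading is None.
At some moment in a run one of tray may be knocked a few centimetres aside while the robot is not near it.
Once in a run the grip may slacken for a moment while it holds something.
It also fails if it takes over 210 s, if anything falls off the work surface, if the arm or the gripper's body presses on something with over 40 N, if the wrist force passes 120 N, or if a joint passes its speed limit or range.

### The arm

A 7-joint arm with a two-finger parallel gripper is mounted at the origin on the work surface. World frame = base frame: x ahead of the robot, y to its left, z up, the work surface at z = 0. Lengths are in m, angles in rad, forces in N, time in s.
With the tool pointing down it reaches from about 0.425 to 0.925 m from the base axis. Payload 6.8 kg.
Tool frame: the origin (TCP) lies on the centre line of the jaws, within the pads' length; the fingertips stand 25 mm ahead of it and the grasp point (between the pads) lies 6 mm ahead of it; z points along the fingers, y is the direction in which the jaws open and shut (so a half turn about z gives the same grasp; the last joint's range is limited). The gripper opens to 85 mm and grips with 20 to 120 N. Pads are 22 mm wide; open, the fingers measure 114 mm over their backs; the gripper's body (76 mm by 85 mm) begins 54 mm behind the grasp point. The pads swing forward as they close: fully open they stand 13 mm farther back than shut.
Start: joints at [-1.382, 0.477, 0.022, 1.555, -0.011, 1.109, -0.083], TCP at [0.197, 0.646, 0.256] pointing down, gripper open.
Joint ranges: [-2.96, 2.96], [-0.34, 2.1], [-1.41, 1.46], [0.24, 2.44], [-1.37, 4.51], [0.17, 1.92], [-2.96, 2.96]. Speed limits (rad/s): [2.39, 2.39, 3.14, 3.14, 3.14, 3.14, 3.14].

### API

Orientations are given as a unit quaternion [w, x, y, z].
In Python, from station import status, cams, order, models gives the robot as it stands.
- The arm moves only by the tool move_arm, never from a script. Its argument "steps" is one flat list of numbers, 7 for each row, row after row: the gripper's target within -1 to 1 (fully open at 1, half-way at 0, shut at -1), then the shift along the world's x, y, z in cm, then the turn, a rotation vector about the world's x, y, z in degrees. A call has 1 to 8 rows; each row shifts and turns the commanded pose from where the row before left it; what a row does not reach is not made up. A row lasts 1/10 s, in which the tool goes at most 50 mm and 8.59 degrees, less where a joint would pass 70% of its speed; a pose out of reach is approached as far as the arm can. A call with a gripper value outside its range is refused whole. The fingers move at their own pace and stop on an object; "newtons" is the grip in N (left out, the last holds). Time passes only in rows, so rows that do not move let the fingers close. It gives the time, the measured TCP pose, the force and the opening at its end, in the units of the state.
- status.get_obs(): the state, without advancing time (a new reading comes with each control period).
- cams.read_camera(name): name is "side" or "top" or "wrist"; returns a dict with "pixels" (480x640x3 uint8, red, green, blue), "mtx" (3x3 intrinsics, pixels), "T" (4x4, takes a point from camera to world coordinates); the wrist camera has in their place "T_tool_cam" (4x4, takes a point from camera to tool coordinates, whose origin is the TCP and whose axes are the flange's). Camera axes: x right, y down, z forward; pixel columns grow to the right and rows downward; lengths in m; the calibration is good to about 2 mm. A picture is of the moment at which its call begins: read the wrist's pose just before it. There is no depth.
- order.hand_in(): hands the job in, once; it reports no verdict.
Trained networks look in the newest picture that a camera, given by its name, has taken for a name from the list of things; names that differ only in an ending like _2 or _b are one class to them, and where a whole thing is asked for, a point or a joint stands for the part that bears it (a point fixed in the world has none). Each returns a list of dicts, best first, with "score" (0 to 1); they miss things now and then, are a little off and sometimes report something else, mostly with a low value. They report only what shows in the picture. A call takes as long as a camera call. They do not tell look-alikes from the thing itself.
- models.silhouettes(camera, query): "region" (480x640 bool, what is visible of it) and "box" ([centre column, centre row, width, height] in pixels, round what is visible of it).
- models.place_of(camera, query): "position" ([row, column] in pixels: a listed point, or the origin of a listed thing).
The state is a dict: "t": time; "q": joint angles; "joint_vel": joint speeds; "joint_torque": joint torques, N m; "eef_pos": TCP position; "tool_rot": TCP orientation; "contact_force": force on the tool from outside, world axes, zero at the start; "torque": the same for the moment, N m; "gripper_width": opening from 0.0 (shut) to 1.0 (fully open).
Only numpy, scipy, OpenCV 4.12 (cv2) and the standard library are available. Lean on these libraries where they do the work, as an engineer would, in place of code of your own. Each camera call takes 0.05 s, during which the arm holds its last target.

## Working session

There is one attempt and no reset: what is moved stays moved. The work goes in short steps, Python scripts to look and compute and a tool call to move; the robot and the scene stay as the last step left them, time stands still between calls to the robot, and variables do not carry over. Pictures are saved under pics/ and viewed, and the job is handed in when it is done.

Besides the shell and the picture viewer there is one more tool, called by a JSON object that holds its "op" and its "data". move_arm: Moves the arm, as the interface text tells. Its arguments: {"type":"object","properties":{"steps":{"type":"array"},"newtons":{"type":"number"}},"required":["steps"]}

```bash
mkdir -p pics; ls; cat > h.py <<'E'
import numpy as np, cv2
from station import status, cams, order, models
def snap(n,f=None):
    o=status.get_obs(); r=cams.read_camera(n)
    if n=='wrist':
        R=quat(o['tool_rot']); T=np.eye(4); T[:3,:3]=R; T[:3,3]=o['eef_pos']; r['T']=T@np.array(r['T_tool_cam'])
    if f: cv2.imwrite('pics/'+f,cv2.cvtColor(r['pixels'],cv2.COLOR_RGB2BGR))
    return r
def quat(q):
    from scipy.spatial.transform import Rotation as R
    return R.from_quat([q[1],q[2],q[3],q[0]]).as_matrix()
def w(r,row,col,z):
    K=np.array(r['mtx']);T=np.array(r['T']); d=T[:3,:3]@np.linalg.solve(K,[col,row,1.]); c=T[:3,3]
    return c+d*(z-c[2])/d[2]
def px(r,p):
    K=np.array(r['mtx']);T=np.array(r['T']); c=T[:3,:3].T@(np.array(p)-T[:3,3]); u=K@c; return u[1]/u[2],u[0]/u[2]
E
python3 - <<'E'
from h import *
print(status.get_obs())
for n in('top','side','wrist'):
    r=snap(n,n+'0.png'); print(n,np.round(r['T'],3).tolist(),np.round(r['mtx'],1).tolist())
    for q in ['dock','ejector1_pad','ejector2_pad','ejector3_pad','bay1','bay2','bay3','cured1','cured2','cured3','fresh1','fresh2','stand','tray','glue','tape']:
        print(n,q,[(round(d['score'],2),np.round(d['position']).tolist()) for d in models.place_of(n,q)][:4])
E
```

```text
pics
{'t': 0.0, 'q': array([-1.38206699,  0.47783173,  0.0223275 ,  1.55642628, -0.01148132,
        1.10931539, -0.08308313]), 'joint_vel': array([ 5.62797260e-05, -7.04905680e-04,  1.21831504e-04, -1.64096778e-03,
        1.88530384e-03,  8.55147444e-04, -4.96313893e-04]), 'joint_torque': array([-5.32386675e-04, -5.96441817e+01,  1.60782225e+00, -2.81197429e+01,
        1.25022573e-02,  9.33405769e-03, -5.27384813e-06]), 'eef_pos': array([0.19728064, 0.64496251, 0.25531487]), 'tool_rot': array([-6.24619524e-05,  1.47841707e-01,  9.89010602e-01, -9.24206637e-04]), 'contact_force': array([ 0.53993284, -0.77311455, -0.18898422]), 'torque': array([0.00677594, 0.02211424, 0.00230849]), 'gripper_width': 0.9970689999307226}
top [[0.024, -0.997, 0.07, 0.487], [-1.0, -0.024, -0.006, 0.009], [0.008, -0.07, -0.998, 1.023], [0.0, 0.0, 0.0, 1.0]] [[485.9, 0.0, 323.3], [0.0, 485.9, 236.2], [0.0, 0.0, 1.0]]
top dock [(0.92, [216.0, 342.0]), (0.22, [216.0, 308.0])]
top ejector1_pad [(0.56, [262.0, 296.0]), (0.53, [230.0, 377.0])]
top ejector2_pad [(0.65, [269.0, 330.0])]
top ejector3_pad [(0.64, [
[... 1391 characters left out ...]
.0, 376.0])]
side fresh2 [(0.96, [305.0, 409.0]), (0.91, [390.0, 328.0]), (0.84, [389.0, 418.0]), (0.59, [355.0, 376.0])]
side stand [(0.79, [379.0, 395.0])]
side tray [(0.9, [192.0, 232.0])]
side glue [(0.93, [287.0, 453.0])]
side tape [(0.86, [181.0, 319.0])]
wrist [[0.293, 0.911, 0.291, 0.122], [0.956, -0.279, -0.089, 0.668], [0.0, 0.305, -0.952, 0.374], [0.0, 0.0, 0.0, 1.0]] [[401.4, 0.0, 311.0], [0.0, 401.4, 237.0], [0.0, 0.0, 1.0]]
wrist dock []
wrist ejector1_pad []
wrist ejector2_pad []
wrist ejector3_pad []
wrist bay1 []
wrist bay2 []
wrist bay3 []
wrist cured1 []
wrist cured2 []
wrist cured3 []
wrist fresh1 []
wrist fresh2 []
wrist stand []
wrist tray []
wrist glue []
wrist tape []
```

View pics/top0.png

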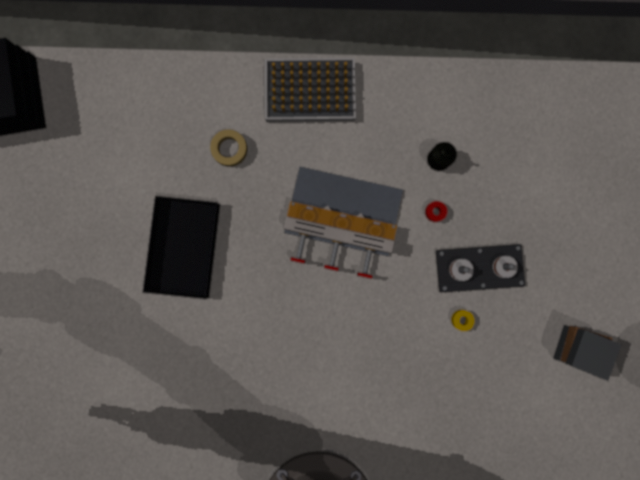

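View pics/side0.png

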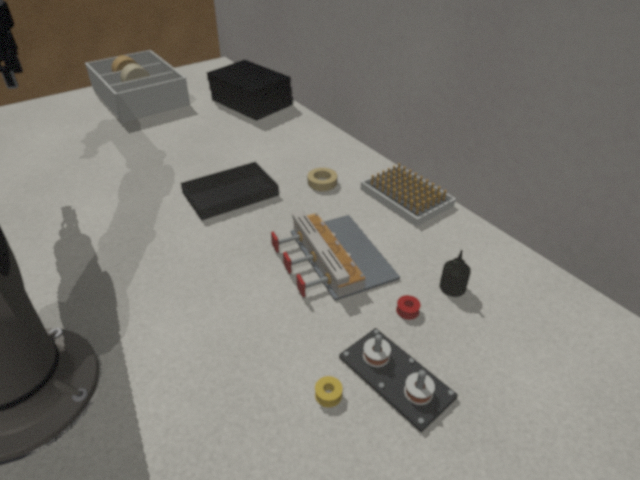

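```bash
python3 - <<'E'
from h import *
for n,(a,b,c,d) in {'top':(155,290,275,415),'side':(200,310,260,410)}.items():
    im=cv2.imread(f'pics/{n}0.png')[a:b,c:d]; im=cv2.resize(im,None,fx=5,fy=5,interpolation=cv2.INTER_CUBIC)
    im=np.clip(255*(im/255.)**0.6,0,255).astype(np.uint8); cv2.imwrite(f'pics/{n}0c.png',im)
im=cv2.imread('pics/top0.png')[195:335,420:535]; cv2.imwrite('pics/st0.png',cv2.resize(im,None,fx=4,fy=4))
E
```

```text
(no output)
```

View pics/top0c.png

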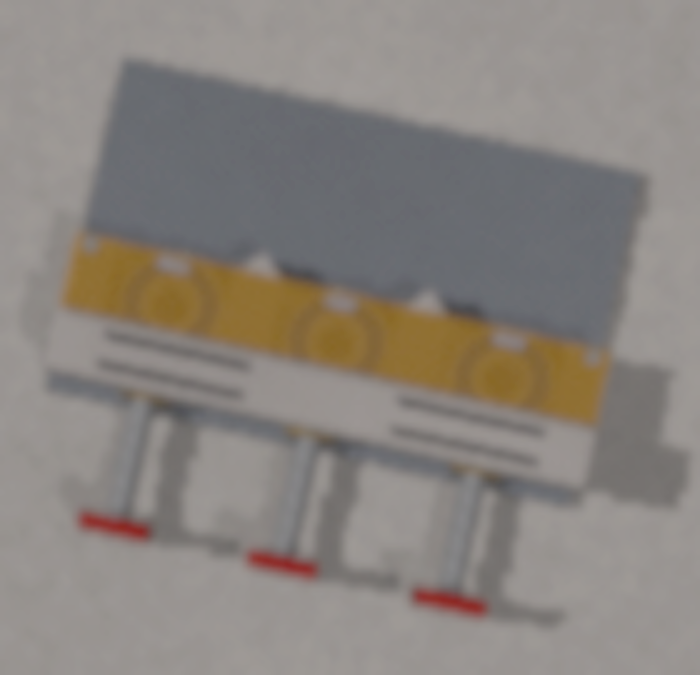

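View pics/side0c.png

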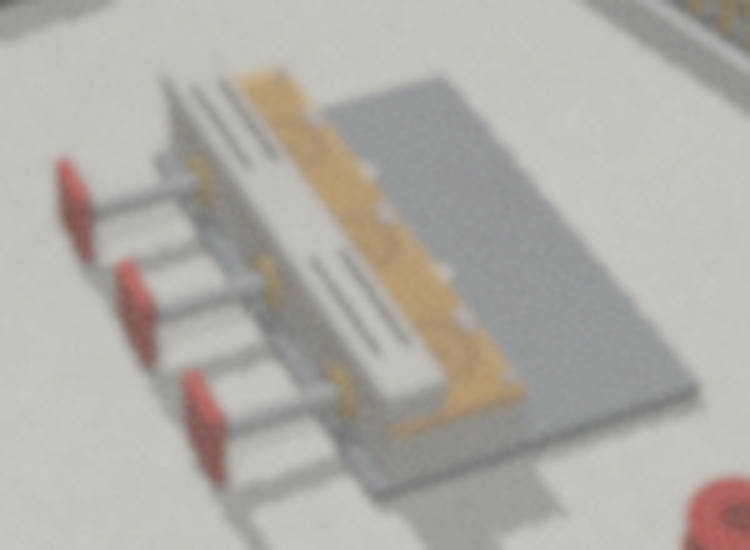

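View pics/st0.png

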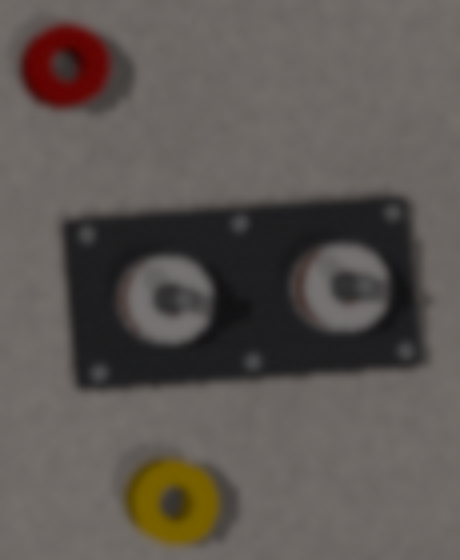

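```bash
python3 - <<'E'
from h import *
r=snap('top')
def fit(model,obs):
    model=np.array(model);obs=np.array(obs)
    m=model-model.mean(0);o=obs-obs.mean(0)
    th=np.arctan2((m[:,0]*o[:,1]-m[:,1]*o[:,0]).sum(),(m*o).sum())
    R=np.array([[np.cos(th),-np.sin(th)],[np.sin(th),np.cos(th)]]); t=obs.mean(0)-R@model.mean(0)
    return th,t,obs-(model@R.T+t)
P=lambda x,y,z:w(r,155+y/5,275+x/5,z)[:2]
mo=[(.085,.112),(.085,-.112),(-.110,.07),(-.110,0),(-.110,-.07)]
ob=[P(122,60,.008),P(645,178,.008),P(115,525,.042),P(283,563,.042),P(450,600,.042)]
th,t,e=fit(mo,ob);print('dock',np.degrees(th),t,np.round(e*1000,1).tolist())
S=lambda x,y,z:w(r,195+y/4,420+x/4,z)
print('fresh tops',S(168,299,.032),S(343,287,.032))
print('stand corners',[S(*p,.012).round(3) for p in((65,222),(408,198),(425,362),(80,388))])
print('tips base', )
print('red',S(66,65,.02),'yel',S(174,502,.02))
for c in [(155,197),(219,203),(209,298),(144,293)]: print('tray',w(r,c[1],c[0],.03).round(3))
for n in('tray','tape','glue'): 
    for d in models.silhouettes('top',n)[:1]:
        print(n,d['score'],d['box']); 
        cs,_=cv2.findContours(d['region'].astype(np.uint8),0,1); b=max(cs,key=cv2.contourArea); print(cv2.minAreaRect(b))
print('tape',w(r,147,230,.02),'glue',w(r,159,438,.05))
E
```

```text
dock -11.590577415901832 [ 0.59926264 -0.03758761] [[-1.7, 1.3], [-1.6, -1.3], [0.6, -0.7], [1.0, -0.2], [1.8, 0.8]]
fresh tops [ 0.49443436 -0.28188357  0.032     ] [ 0.50265158 -0.37135775  0.032     ]
stand corners [array([ 0.533, -0.234,  0.012]), array([ 0.55 , -0.413,  0.012]), array([ 0.465, -0.422,  0.012]), array([ 0.447, -0.242,  0.012])]
tips base
red [ 0.61472384 -0.23180707  0.02      ] yel [ 0.39083475 -0.28885077  0.02      ]
tray [0.629 0.35  0.03 ]
tray [0.62  0.218 0.03 ]
tray [0.425 0.231 0.03 ]
tray [0.432 0.363 0.03 ]
tray 0.9 [183.2, 247.2, 78.9, 106.1]
((180.94692993164062, 247.57986450195312), (68.0634994506836, 99.30777740478516), 7.037940979003906)
tape 0.67 [230.6, 146.4, 38.0, 33.0]
((229.0, 148.5), (35.0, 36.0), 90.0)
tape [0.7394394  0.20206454 0.02      ] glue [ 0.7178942  -0.22689836  0.05      ]
```

{"op": "move_arm", "data": {"steps": [1,1.93,-2.9,0.2,0,0,-7.3,1,1.93,-2.9,0.2,0,0,-7.3,1,1.93,-2.9,0.2,0,0,-7.3,1,1.93,-2.9,0.2,0,0,-7.3,1,1.93,-2.9,0.2,0,0,-7.3,1,1.93,-2.9,0.2,0,0,-7.3,1,1.93,-2.9,0.2,0,0,-7.3,1,1.93,-2.9,0.2,0,0,-7.3]}}

```text
t: 3.55
eef_pos: [0.3525, 0.4123, 0.2726]
tool_rot: [-0.0, 0.614, 0.79, 0.0]
contact_force: [0.3, -0.2, 0.2]
gripper_width: 1.0
```

{"op": "move_arm", "data": {"steps": [1,1.93,-2.9,0.2,0,0,-7.3,1,1.93,-2.9,0.2,0,0,-7.3,1,1.93,-2.9,0.2,0,0,-7.3,1,1.93,-2.9,0.2,0,0,-7.3,1,1.93,-2.9,0.2,0,0,-7.3,1,1.93,-2.9,0.2,0,0,-7.3,1,1.93,-2.9,0.2,0,0,-7.3,1,1.93,-2.9,0.2,0,0,-7.3]}}

```text
t: 4.35
eef_pos: [0.5069, 0.1803, 0.2887]
tool_rot: [-0.0, 0.921, 0.39, 0.0]
contact_force: [1.2, 0.3, 0.7]
gripper_width: 1.0
```

{"op": "move_arm", "data": {"steps": [1,1.93,-2.9,0.2,0,0,-7.3,1,1.93,-2.9,0.2,0,0,-7.3,1,1.93,-2.9,0.2,0,0,-7.3,1,1.93,-2.9,0.2,0,0,-7.3,1,1.93,-2.9,0.2,0,0,-7.3,1,1.93,-2.9,0.2,0,0,-7.3,1,1.93,-2.9,0.2,0,0,-7.3,1,1.93,-2.9,0.2,0,0,-7.3]}}

```text
t: 5.15
eef_pos: [0.6614, -0.0513, 0.3044]
tool_rot: [-0.0, 0.994, -0.109, 0.0]
contact_force: [-0.0, 0.2, 0.1]
gripper_width: 0.996
```

```bash
python3 - <<'E'
from h import *
r=snap('wrist','w1.png'); o=status.get_obs(); print(o['t'],o['q'].round(2),o['eef_pos'],quat(o['tool_rot']).round(3).tolist(),r['T'].round(3).tolist())
im=cv2.imread('pics/w1.png'); im=np.clip(255*(im/255.)**0.6,0,255).astype(np.uint8); cv2.imwrite('pics/w1.png',im)
E
```

```text
5.2 [-0.58  0.54  0.86  1.57 -0.42  1.23 -1.45] [ 0.66288875 -0.05747477  0.30496057] [[0.974, -0.227, 0.003], [-0.227, -0.974, -0.005], [0.004, 0.004, -1.0]] [[-0.216, -0.93, -0.297, 0.737], [-0.976, 0.206, 0.066, -0.068], [-0.0, 0.305, -0.952, 0.422], [0.0, 0.0, 0.0, 1.0]]
```

View pics/w1.png

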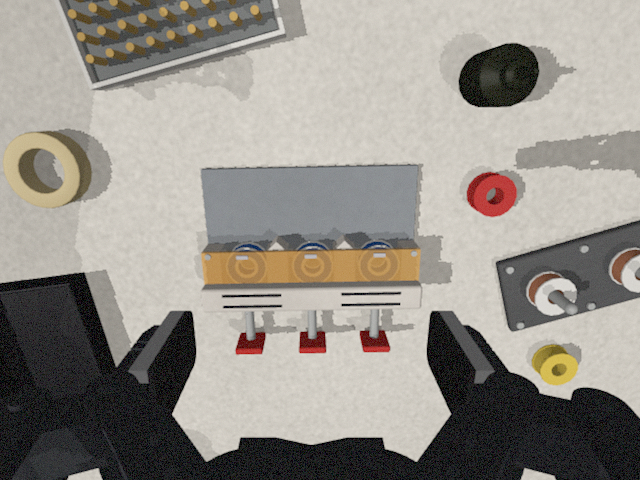

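```bash
python3 - <<'E'
import cv2
im=cv2.imread('pics/w1.png')[155:365,190:435]; cv2.imwrite('pics/w1c.png',cv2.resize(im,None,fx=3,fy=2.8,interpolation=cv2.INTER_CUBIC))
E
```

```text
(no output)
```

View pics/w1c.png

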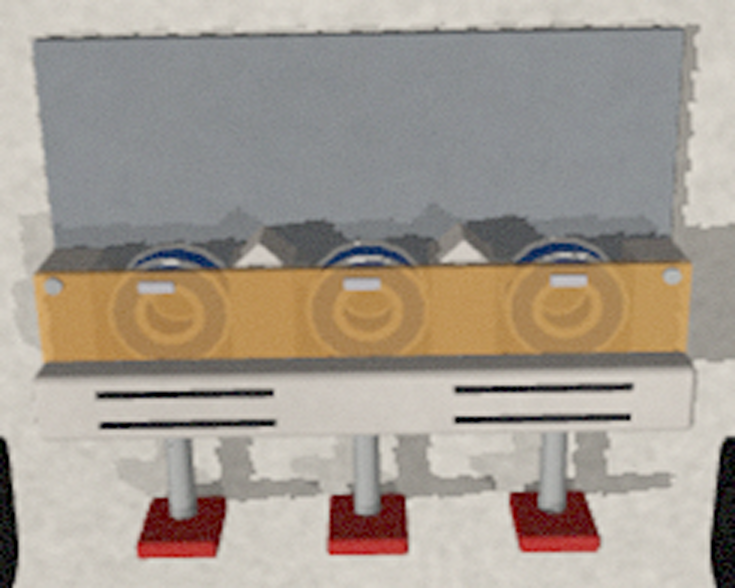

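```bash
cat >> h.py <<'E'
def fit(model,obs):
    model=np.array(model);obs=np.array(obs)
    m=model-model.mean(0);o=obs-obs.mean(0)
    th=np.arctan2((m[:,0]*o[:,1]-m[:,1]*o[:,0]).sum(),(m*o).sum())
    R=np.array([[np.cos(th),-np.sin(th)],[np.sin(th),np.cos(th)]]); t=obs.mean(0)-R@model.mean(0)
    return th,t,obs-(model@R.T+t)
E
python3 - <<'E'
from h import *
r=snap('wrist')
P=lambda x,y,z:w(r,155+y/2.8,190+x/3,z)[:2]
mo=[(.085,.112),(.085,-.112),(-.110,.07),(-.110,0),(-.110,-.07)]
ob=[P(35,40,.008),P(685,28,.008),P(178,548,.042),P(368,545,.042),P(557,542,.042)]
th,t,e=fit(mo,ob);print('dock',np.degrees(th),t,np.round(e*1000,1).tolist())
mo+=[(.004,.112),(.004,-.112)];ob+=[P(37,272,.037),P(690,262,.037)]
th,t,e=fit(mo,ob);print('dock',np.degrees(th),t,np.round(e*1000,1).tolist())
print('fresh1',w(r,293,550,.032))
print(status.get_obs()['eef_pos'])
E
```

```text
dock -12.272029163805257 [ 0.60106937 -0.04446177] [[-1.5, -0.7], [-0.5, 0.6], [0.4, -0.9], [0.6, -0.1], [1.0, 1.1]]
dock -12.271265057246863 [ 0.60098179 -0.04446857] [[-1.4, -0.7], [-0.4, 0.6], [0.5, -0.9], [0.7, -0.1], [1.1, 1.1], [-0.5, -1.2], [0.1, 1.1]]
fresh1 [ 0.49724436 -0.28275556  0.032     ]
[ 0.66169801 -0.05579303  0.30466996]
```

```bash
python3 - <<'E'
from h import *
for i in range(3):
    r=snap('wrist','w2.png'); o=status.get_obs(); print(o['eef_pos'],o['joint_vel'].round(3), np.degrees(np.arctan2(*quat(o['tool_rot'])[[1,0],0])))
im=cv2.imread('pics/w2.png'); im=np.clip(255*(im/255.)**0.6,0,255).astype(np.uint8); im=im[155:365,190:435]; cv2.imwrite('pics/w2c.png',cv2.resize(im,None,fx=3,fy=2.8,interpolation=cv2.INTER_CUBIC))
E
```

```text
[ 0.66099558 -0.05323076  0.3042864 ] [-0.039 -0.024 -0.042  0.027  0.     0.002  0.017] -12.413633163789077
[ 0.6606423  -0.05118406  0.30405987] [-0.029 -0.018 -0.027  0.017 -0.003 -0.     0.003] -12.227723753358468
[ 0.66041028 -0.04983261  0.30396624] [-0.02  -0.01  -0.013  0.008 -0.002  0.    -0.   ] -12.12218157340109
```

View pics/w2c.png

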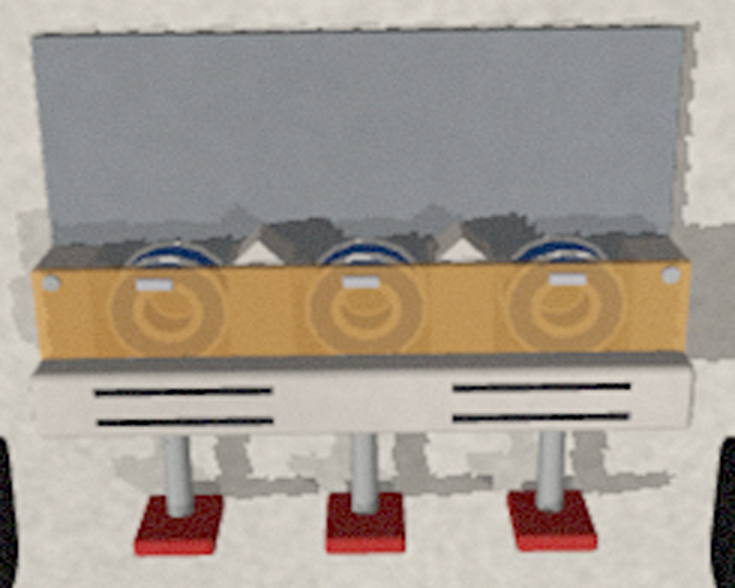

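```bash
python3 - <<'E'
from h import *
r=snap('wrist');print(status.get_obs()['eef_pos'])
P=lambda x,y,z:w(r,155+y/2.8,190+x/3,z)[:2]
mo=[(.085,.112),(.085,-.112),(-.110,.07),(-.110,0),(-.110,-.07),(.004,.112),(.004,-.112)]
ob=[P(33,36,.008),P(685,26,.008),P(175,547,.042),P(366,544,.042),P(556,541,.042),P(35,271,.037),P(690,262,.037)]
th,t,e=fit(mo,ob);print('dock',np.degrees(th),t,np.round(e*1000,1).tolist())
R=np.array([[np.cos(th),-np.sin(th)],[np.sin(th),np.cos(th)]])
for n,y in zip('123',(.07,0,-.07)):
    print(n,'pad',R@[-.114,y]+t,'apron',R@[.034,y]+t,'bay',R@[-.016,y-.002]+t)
print(R)
E
```

```text
[ 0.6603567  -0.04910958  0.30402107]
dock -11.305017997795513 [ 0.59818603 -0.03613673] [[-0.9, -0.8], [-0.2, 0.7], [0.2, -0.5], [0.6, -0.1], [1.2, 0.9], [-0.8, -1.1], [-0.2, 0.9]]
1 pad [0.50012016 0.05485275] apron [0.64524859 0.02584001] bay [0.59582665 0.03368041]
2 pad [ 0.48639791 -0.01378908] apron [ 0.63152634 -0.04280182] bay [ 0.58210441 -0.03496141]
3 pad [ 0.47267567 -0.0824309 ] apron [ 0.6178041  -0.11144364] bay [ 0.56838216 -0.10360324]
[[ 0.98059749  0.19603203]
 [-0.19603203  0.98059749]]
```

{"op": "move_arm", "data": {"steps": [-1,-3.74,2.2,-2,0,0,0,-1,-3.74,2.2,-2,0,0,0,-1,-3.74,2.2,-2,0,0,0,-1,-3.74,2.2,-2,0,0,0,-1,-3.74,2.2,-2,0,0,0,-1,0,0,-4,0,0,0,-1,0,0,-4,0,0,0,-1,0,0,0,0,0,0], "newtons": 40}}

```text
t: 6.25
eef_pos: [0.4698, 0.061, 0.1212]
tool_rot: [0.001, 0.995, -0.104, -0.004]
contact_force: [-1.0, -1.0, 0.2]
gripper_width: -0.001
```

{"op": "move_arm", "data": {"steps": [-1,0,0,-4.0,0,0,0,-1,0,0,-4.2,0,0,0,-1,0,0,0,0,0,0,-1,0,0,0,0,0,0]}}

```text
t: 6.65
eef_pos: [0.4743, 0.0594, 0.0439]
tool_rot: [-0.0, 0.994, -0.106, 0.0]
contact_force: [0.2, 0.6, -0.0]
gripper_width: -0.002
```

```bash
python3 - <<'E'
from h import *
r=snap('side','s1.png');o=status.get_obs();print(o['eef_pos'],o['contact_force'],o['gripper_width'],o['q'].round(2))
snap('wrist','w3.png')
for n in('s1','w3'):
    im=cv2.imread(f'pics/{n}.png'); im=np.clip(255*(im/255.)**0.6,0,255).astype(np.uint8); cv2.imwrite(f'pics/{n}.png',im)
E
```

```text
[0.47501965 0.05952624 0.04452015] [-0.04921055 -0.1276381   0.99835909] 0.0015374068295814854 [-0.74  0.58  0.61  2.2  -0.65  0.54 -1.41]
```

View pics/s1.png

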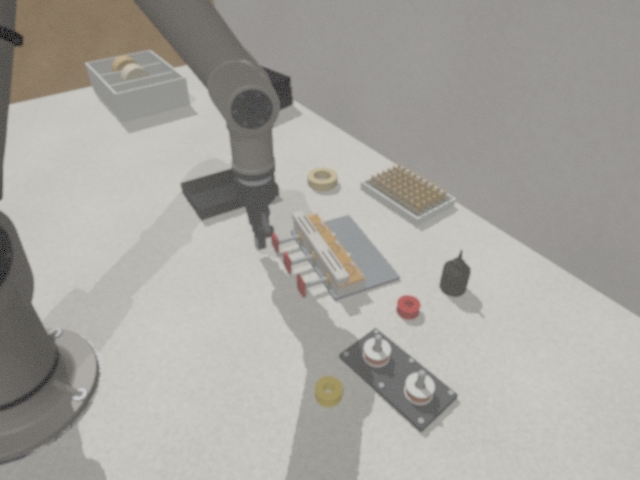

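View pics/w3.png

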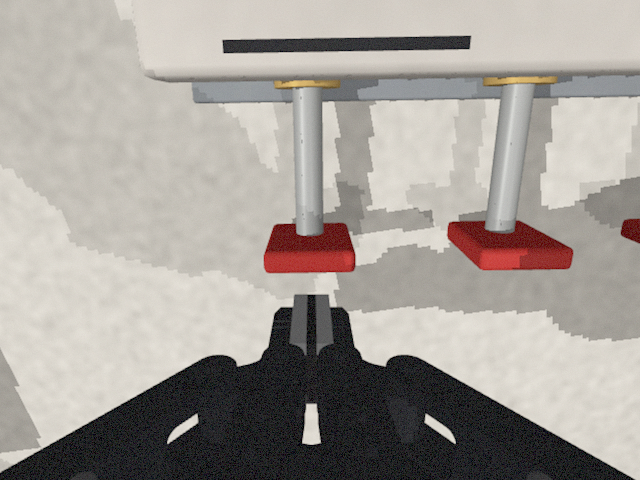

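{"op": "move_arm", "data": {"steps": [-1,0.98,-0.2,0,0,0,0,-1,0.98,-0.2,0,0,0,0,-1,0.98,-0.2,0,0,0,0,-1,0.98,-0.2,0,0,0,0,-1,0.98,-0.2,0,0,0,0,-1,0.98,-0.2,0,0,0,0,-1,0,0,0,0,0,0,-1,0,0,0,0,0,0]}}

```text
t: 7.55
eef_pos: [0.5318, 0.0483, 0.0425]
tool_rot: [-0.001, 0.994, -0.106, -0.001]
contact_force: [-4.6, 2.5, 3.3]
gripper_width: 0.001
```

{"op": "move_arm", "data": {"steps": [-1,0.4,-0.08,0,0,0,0,-1,0,0,0,0,0,0,-1,0,0,0,0,0,0]}}

```text
t: 7.85
eef_pos: [0.5353, 0.0475, 0.0424]
tool_rot: [-0.001, 0.994, -0.106, -0.002]
contact_force: [-5.6, 3.6, 3.1]
gripper_width: -0.0
```

{"op": "move_arm", "data": {"steps": [-1,0.3,-0.06,0,0,0,0,-1,0.3,-0.06,0,0,0,0,-1,0,0,0,0,0,0]}}

```text
t: 8.15
eef_pos: [0.5398, 0.0467, 0.0422]
tool_rot: [-0.001, 0.994, -0.106, -0.003]
contact_force: [-9.1, 4.6, 6.0]
gripper_width: -0.001
```

{"op": "move_arm", "data": {"steps": [-1,0.3,-0.06,0,0,0,0,-1,0,0,0,0,0,0,-1,0,0,0,0,0,0]}}

```text
t: 8.45
eef_pos: [0.5399, 0.0466, 0.0417]
tool_rot: [-0.001, 0.994, -0.106, -0.006]
contact_force: [-16.5, 5.9, 12.4]
gripper_width: -0.0
```

```bash
python3 - <<'E'
from h import *
o=status.get_obs();print(o['eef_pos'],o['contact_force'])
for n in('wrist','side','top'):
    snap(n,f'p4{n}.png'); im=cv2.imread(f'pics/p4{n}.png'); im=np.clip(255*(im/255.)**0.6,0,255).astype(np.uint8)
    if n=='top': im=cv2.resize(im[150:300,260:420],None,fx=4,fy=4)
    if n=='side': im=cv2.resize(im[190:310,250:410],None,fx=4,fy=4)
    cv2.imwrite(f'pics/p4{n}.png',im)
E
```

```text
[0.53994037 0.04663757 0.04172906] [-16.51818656   5.92694823  12.4322325 ]
```

View pics/p4side.png

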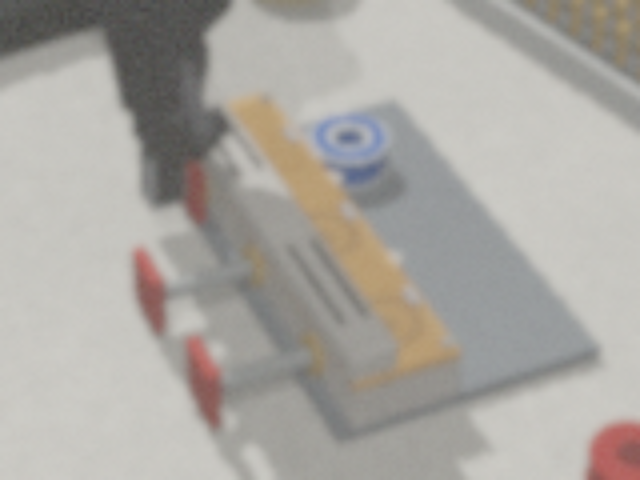

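View pics/p4wrist.png

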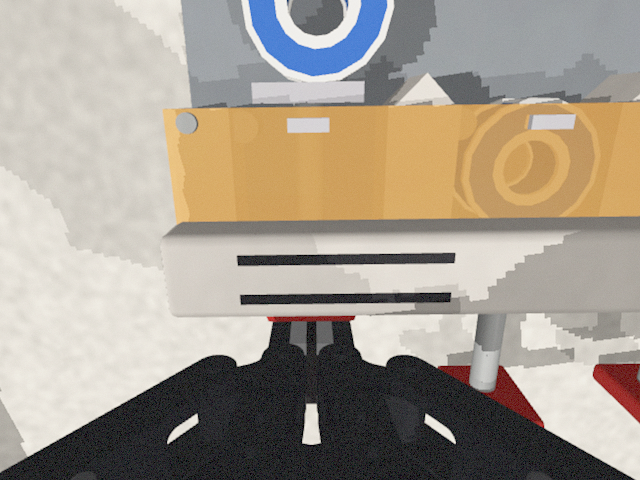

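View pics/p4top.png

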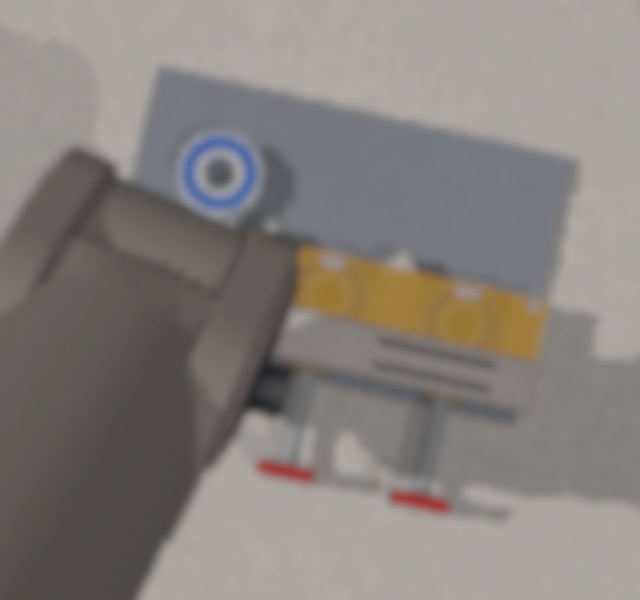

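{"op": "move_arm", "data": {"steps": [-1,-2.3,0.46,0,0,0,0,-1,-2.3,0.46,0,0,0,0,-1,-2.3,0.46,0,0,0,0,-1,-0.4,0,0,0,0,0,-1,-0.8,-3.4,0,0,0,0,-1,-0.8,-3.4,0,0,0,0,-1,-0.8,-3.4,0,0,0,0,-1,-0.5,-3.4,0,0,0,0]}}

```text
t: 9.4
eef_pos: [0.4447, -0.0793, 0.0429]
tool_rot: [0.0, 0.994, -0.106, 0.001]
contact_force: [0.1, 0.5, 0.1]
gripper_width: -0.0
```

{"op": "move_arm", "data": {"steps": [-1,0,0,0,0,0,0,-1,0,0,0,0,0,0,-1,0,0,0,0,0,0]}}

```text
t: 9.7
eef_pos: [0.4446, -0.0767, 0.0425]
tool_rot: [-0.0, 0.994, -0.106, 0.001]
contact_force: [-0.5, 0.9, -0.1]
gripper_width: -0.003
```

```bash
cat >> h.py <<'E'
def bright(f,crop=None,k=1,g=.6):
    im=cv2.imread('pics/'+f); im=np.clip(255*(im/255.)**g,0,255).astype(np.uint8)
    if crop: im=im[crop[0]:crop[1],crop[2]:crop[3]]
    cv2.imwrite('pics/'+f,cv2.resize(im,None,fx=k,fy=k,interpolation=cv2.INTER_CUBIC))
DO=np.array([.5985,-.037]);DY=np.radians(-11.45)
RD=np.array([[np.cos(DY),-np.sin(DY)],[np.sin(DY),np.cos(DY)]])
def todock(p): return RD.T@(np.array(p)[:2]-DO)
def fromdock(p): return RD@np.array(p)+DO
def yaw(o): return np.degrees(np.arctan2(*quat(o['tool_rot'])[[1,0],0]))
E
python3 - <<'E'
from h import *
o=status.get_obs();print(o['eef_pos'],o['contact_force'],todock(o['eef_pos']),yaw(o),o['q'].round(2))
snap('wrist','w5.png');bright('w5.png')
E
```

```text
[ 0.44464173 -0.0767253   0.04251531] [-0.49550848  0.86032822 -0.13626906] [-0.14291025 -0.06947752] -12.147547662638221 [-0.43  0.54  0.58  2.26 -0.64  0.5  -1.13]
```

View pics/w5.png

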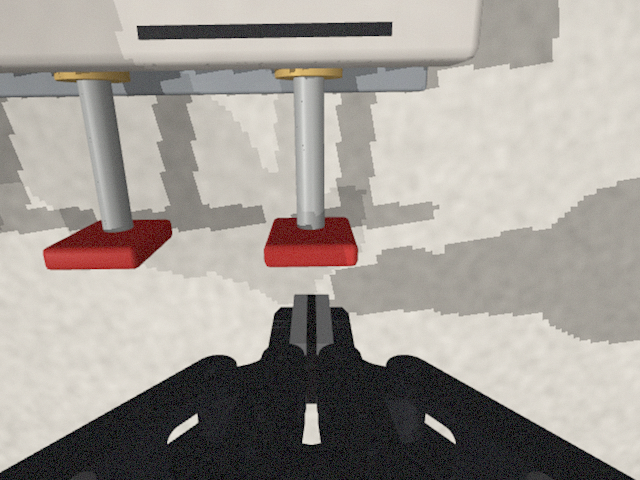

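{"op": "move_arm", "data": {"steps": [-1,0.98,-0.2,0,0,0,0,-1,0.98,-0.2,0,0,0,0,-1,0.98,-0.2,0,0,0,0,-1,0.98,-0.2,0,0,0,0,-1,0.98,-0.2,0,0,0,0,-1,0.98,-0.2,0,0,0,0,-1,0.98,-0.2,0,0,0,0,-1,0.2,-0.04,0,0,0,0]}}

```text
t: 10.55
eef_pos: [0.5123, -0.0904, 0.0415]
tool_rot: [-0.001, 0.994, -0.106, -0.003]
contact_force: [-12.0, 3.7, 8.7]
gripper_width: 0.0
```

{"op": "move_arm", "data": {"steps": [-1,0.2,-0.04,0,0,0,0,-1,0.2,-0.04,0,0,0,0,-1,0,0,0,0,0,0]}}

```text
t: 10.85
eef_pos: [0.5124, -0.0905, 0.0409]
tool_rot: [-0.002, 0.994, -0.106, -0.007]
contact_force: [-15.6, 5.0, 12.1]
gripper_width: 0.002
```

{"op": "move_arm", "data": {"steps": [-1,0.2,-0.04,0,0,0,0,-1,0,0,0,0,0,0,-1,0,0,0,0,0,0]}}

```text
t: 11.15
eef_pos: [0.5125, -0.0905, 0.0406]
tool_rot: [-0.002, 0.994, -0.106, -0.008]
contact_force: [-21.8, 5.5, 15.7]
gripper_width: -0.001
```

```bash
python3 - <<'E'
from h import *
o=status.get_obs();print(o['eef_pos'],o['contact_force'],todock(o['eef_pos']))
snap('side','s6.png');bright('s6.png',(190,310,250,410),4)
E
```

```text
[ 0.51248588 -0.09052384  0.04062152] [-21.81161855   5.51231118  15.7431823 ] [-0.07367713 -0.06953352]
```

View pics/s6.png

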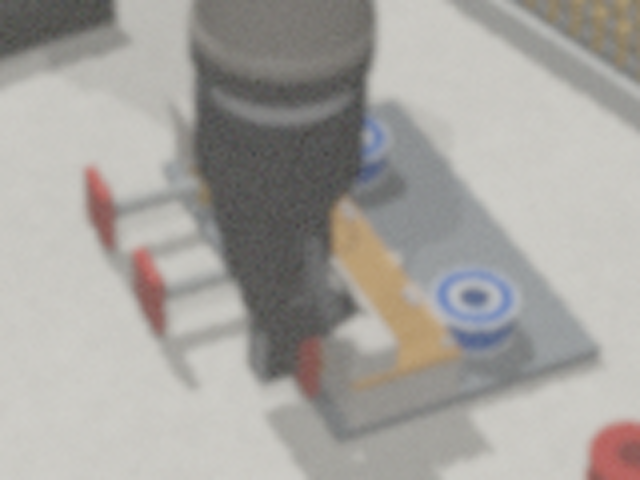

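{"op": "move_arm", "data": {"steps": [-1,-2.6,0.52,0,0,0,0,-1,-2.6,0.52,0,0,0,0,-1,-2.6,0.52,0,0,0,0,-1,0,0,4,0,0,0,-1,0,0,4,0,0,0,-1,0,0,4,0,0,0,0.6,4.3,-0.9,2,0,0,0,0.6,4.3,-0.9,0,0,0,0]}}

```text
t: 12.0
eef_pos: [0.5319, -0.0943, 0.1864]
tool_rot: [-0.001, 0.994, -0.105, 0.004]
contact_force: [0.4, -0.5, 0.3]
gripper_width: 0.331
```

{"op": "move_arm", "data": {"steps": [0.6,4.3,-0.9,0,0,0,0,0.6,4.3,-0.9,0,0,0,0,0.6,0,0,0,0,0,0,0.6,0,0,0,0,0,0,0.6,0,0,0,0,0,0,0.6,0,0,0,0,0,0]}}

```text
t: 12.6
eef_pos: [0.6132, -0.1131, 0.1824]
tool_rot: [-0.0, 0.994, -0.106, -0.0]
contact_force: [0.1, 0.5, -0.2]
gripper_width: 0.803
```

```bash
python3 - <<'E'
from h import *
r=snap('wrist','w7.png');o=status.get_obs();print(o['t'],o['eef_pos'],o['gripper_width'],todock(o['eef_pos']),yaw(o),o['q'].round(2))
bright('w7.png')
for n in ('cured1','cured3','fresh1'): print(n,[(round(d['score'],2),np.round(d['position']).tolist(),w(r,*d['position'],.028).round(4)) for d in models.place_of('wrist',n)])
E
```

```text
12.65 [ 0.6132809  -0.11302309  0.18250345] 0.801425655818243 [ 0.02957829 -0.0715759 ] -12.215338110568288 [-0.46  0.58  0.78  1.79 -0.49  0.97 -1.27]
cured1 [(0.71, [216.0, 310.0], array([ 0.6184, -0.114 ,  0.028 ])), (0.57, [216.0, 123.0], array([0.6462, 0.0139, 0.028 ])), (0.26, [281.0, 220.0], array([ 0.5846, -0.0388,  0.028 ]))]
cured3 [(0.71, [216.0, 310.0], array([ 0.6184, -0.114 ,  0.028 ])), (0.57, [216.0, 123.0], array([0.6462, 0.0139, 0.028 ])), (0.26, [281.0, 220.0], array([ 0.5846, -0.0388,  0.028 ]))]
fresh1 [(0.94, [319.0, 553.0], array([ 0.5006, -0.2774,  0.028 ])), (0.76, [181.0, 471.0], array([ 0.6193, -0.2257,  0.028 ]))]
```

View pics/w7.png

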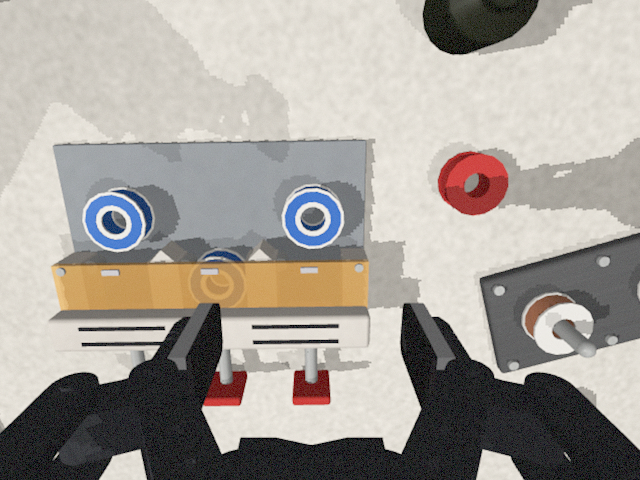

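```bash
cat >> h.py <<'E'
def blue(r,z,minA=150):
    hsv=cv2.cvtColor(r['pixels'],cv2.COLOR_RGB2HSV)
    m=cv2.inRange(hsv,(100,100,40),(130,255,255)); out=[]
    cs,_=cv2.findContours(m,cv2.RETR_EXTERNAL,cv2.CHAIN_APPROX_NONE)
    for c in cs:
        if len(c)>20:
            h=cv2.convexHull(c)
            if cv2.contourArea(h)>minA:
                e=cv2.fitEllipse(c); 
                out.append((e[0],e[1],w(r,e[0][1],e[0][0],z).round(4)))
    return out
E
python3 - <<'E'
from h import *
r=snap('wrist')
for b in blue(r,.028): print(b, todock(b[2]))
print(w(r,216,310,.018))
E
```

```text
((222.93408203125, 256.81146240234375), (9.626255989074707, 32.0506706237793), array([ 0.6027, -0.0457,  0.028 ])) [ 0.00584347 -0.0076931 ]
((113.73426818847656, 222.36932373046875), (49.64759063720703, 58.147220611572266), array([0.6438, 0.0222, 0.028 ])) [0.0326465  0.06701445]
((312.7904357910156, 219.0520477294922), (52.81879425048828, 54.80888748168945), array([ 0.6166, -0.1151,  0.028 ])) [ 0.03324362 -0.0729526 ]
((-116.58169555664062, 362.04254150390625), (172.37240600585938, 608.978515625), array([0.5741, 0.2412, 0.028 ])) [-0.07914064  0.26781964]
[ 0.61657735 -0.11307     0.018     ]
```

{"op": "move_arm", "data": {"steps": [0.6,0.35,-0.1,-4.9,0,0,0,0.6,0,0,-4.9,0,0,0,0.6,0,0,-3.4,0,0,0,0.6,0,0,-1.6,0,0,0,0.6,0,0,0,0,0,0,0.6,0,0,0,0,0,0]}}

```text
t: 13.45
eef_pos: [0.6185, -0.1149, 0.0357]
tool_rot: [0.0, 0.994, -0.106, 0.001]
contact_force: [0.9, 0.5, 1.2]
gripper_width: 0.8
```

{"op": "move_arm", "data": {"steps": [-1,0,0,0,0,0,0,-1,0,0,0,0,0,0,-1,0,0,0,0,0,0,-1,0,0,0,0,0,0,-1,0,0,0,0,0,0,-1,0,0,0,0,0,0], "newtons": 40}}

```text
t: 14.05
eef_pos: [0.6189, -0.1146, 0.0367]
tool_rot: [-0.0, 0.994, -0.106, 0.002]
contact_force: [-1.7, 1.6, 8.5]
gripper_width: 0.503
```

```bash
python3 - <<'E'
from h import *
r=snap('wrist','w8.png');o=status.get_obs();print(o['t'],o['eef_pos'],o['gripper_width'],todock(o['eef_pos']),o['contact_force'])
bright('w8.png')
E
```

```text
14.1 [ 0.61888749 -0.11457604  0.03667257] 0.5023056088421929 [ 0.03538158 -0.07198497] [-1.20055002  0.34858318  8.12869424]
```

View pics/w8.png

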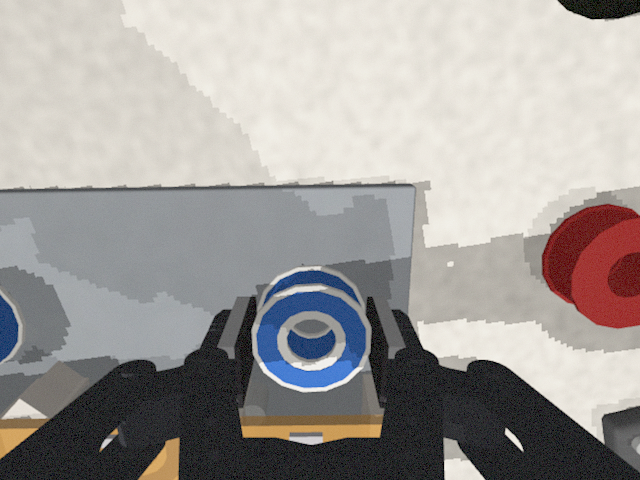

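{"op": "move_arm", "data": {"steps": [-1,0,0,3,0,0,0,-1,0,0,4,0,0,0,-1,0,0,4,0,0,0,-1,0,0,4,0,0,0,-1,-0.6,4,1,0,0,2,-1,-0.8,4.5,1,0,0,2,-1,-0.8,4.5,1,0,0,2,-1,-0.8,4.5,1,0,0,2]}}

```text
t: 14.9
eef_pos: [0.5871, 0.0623, 0.2259]
tool_rot: [-0.001, 0.999, -0.036, 0.001]
contact_force: [0.5, 0.0, -0.1]
gripper_width: 0.496
```

{"op": "move_arm", "data": {"steps": [-1,-0.8,4.5,0,0,0,0,-1,-0.8,4.5,0,0,0,0,-1,-0.8,4.5,0,0,0,0,-1,-0.8,4.5,0,0,0,0,-1,0,0,0,0,0,0,-1,0,0,0,0,0,0,-1,0,0,0,0,0,0]}}

```text
t: 15.6
eef_pos: [0.5559, 0.2393, 0.2251]
tool_rot: [-0.0, 0.999, -0.038, 0.0]
contact_force: [-0.3, -0.4, -0.6]
gripper_width: 0.495
```

```bash
python3 - <<'E'
from h import *
o=status.get_obs();print(o['t'],o['eef_pos'],o['gripper_width'],yaw(o),o['contact_force'],o['q'].round(2))
r=snap('wrist','w9.png');snap('top','t9.png')
for f in('w9.png','t9.png'): bright(f,g=.5)
E
```

```text
15.6 [0.55587441 0.2392739  0.22505808] 0.4947883455746819 -4.307969252119295 [-0.28608749 -0.37845637 -0.62784754] [-1.08  0.49  0.79  1.8  -0.4   1.02 -1.78]
```

View pics/w9.png

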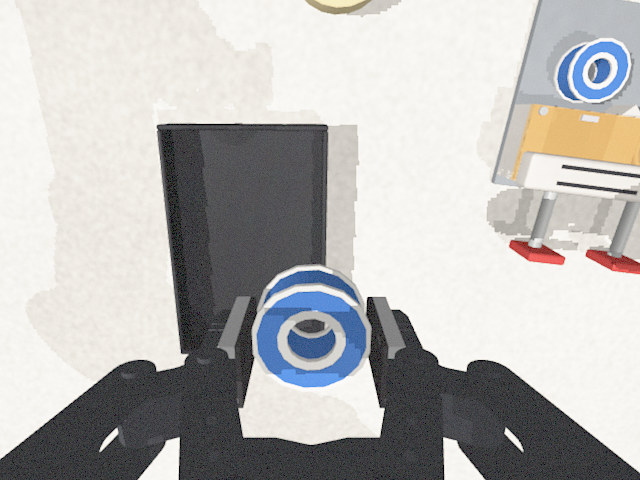

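View pics/t9.png

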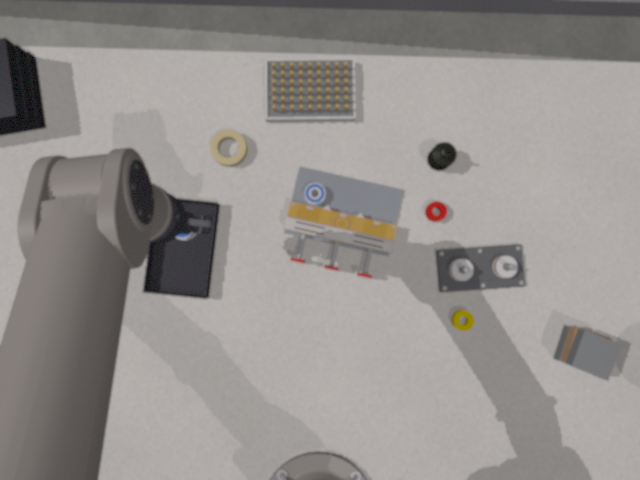

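```bash
python3 - <<'E'
from h import *
r=snap('wrist')
for p in ((327,125),(159,126),(325,262),(182,352)): print(p,w(r,p[1],p[0],.03).round(4))
r=snap('top')
for c in [(156.5,196.5),(218.5,203),(209.5,298),(144,292.5)]: print('tray',w(r,c[1],c[0],.03).round(3))
E
```

```text
(327, 125) [0.6203 0.2217 0.03  ]
(159, 126) [0.6293 0.3474 0.03  ]
(325, 262) [0.5106 0.2305 0.03  ]
(182, 352) [0.4341 0.3644 0.03  ]
tray [0.63  0.347 0.03 ]
tray [0.62  0.219 0.03 ]
tray [0.425 0.23  0.03 ]
tray [0.433 0.363 0.03 ]
```

{"op": "move_arm", "data": {"steps": [-1,1.45,2.35,0,0,0,0,-1,1.45,2.35,-2,0,0,0,-1,0,0,-4,0,0,0,-1,0,0,-4,0,0,0,-1,0,0,-4,0,0,0,-1,0,0,-2.5,0,0,0,-1,0,0,-1.3,0,0,0,-1,0,0,0,0,0,0]}}

```text
t: 16.6
eef_pos: [0.5839, 0.2867, 0.0449]
tool_rot: [0.001, 0.999, -0.037, -0.001]
contact_force: [0.1, -0.1, -0.4]
gripper_width: 0.498
```

{"op": "move_arm", "data": {"steps": [-1,0,0,-0.5,0,0,0,-1,0,0,-0.5,0,0,0,-1,0,0,0,0,0,0]}}

```text
t: 16.9
eef_pos: [0.5848, 0.288, 0.0368]
tool_rot: [-0.0, 0.999, -0.037, 0.0]
contact_force: [0.7, 0.7, -1.9]
gripper_width: 0.497
```

{"op": "move_arm", "data": {"steps": [-1,0,0,-0.25,0,0,0,-1,0,0,0,0,0,0,0.4,0,0,0,0,0,0,0.4,0,0,0,0,0,0,0.4,0,0,0,0,0,0,0.4,0,0,4,0,0,0,0.4,0,0,4,0,0,0,0.4,0,0,4,0,0,0]}}

```text
t: 17.7
eef_pos: [0.5843, 0.2874, 0.1551]
tool_rot: [0.0, 0.999, -0.037, -0.0]
contact_force: [0.2, 0.4, -0.3]
gripper_width: 0.704
```

{"op": "move_arm", "data": {"steps": [0.4,1.5,-4.4,2,0,0,-1.8,0.4,1.5,-4.4,0,0,0,-1.8,0.6,1.5,-4.4,0,0,0,-1.8,0.6,0.8,-4.4,0,0,0,-1.8,0.6,0.2,-4.4,0,0,0,0,0.6,0,-4.0,0,0,0,0,0.6,0,0,0,0,0,0,0.6,0,0,0,0,0,0]}}

```text
t: 18.5
eef_pos: [0.6393, 0.0268, 0.1738]
tool_rot: [-0.0, 0.995, -0.101, 0.0]
contact_force: [0.6, 0.1, 0.1]
gripper_width: 0.793
```

```bash
python3 - <<'E'
from h import *
for i in range(2): r=snap('wrist','w10.png')
o=status.get_obs();print(o['t'],o['eef_pos'],o['gripper_width'],todock(o['eef_pos']),yaw(o),o['contact_force'])
for b in blue(r,.028): print(b, todock(b[2]))
bright('w10.png')
r=snap('top','t10.png');print('T',[(np.round(b[0]),b[2],w(r,b[0][1],b[0][0],.024)) for b in blue(r,.028,30)]);bright('t10.png',(140,310,130,430),2.6)
E
```

```text
18.6 [0.63938927 0.02980689 0.17338624] 0.8013812648477353 [0.02681349 0.07359436] -11.312383242066335 [ 0.16569825 -0.00337206  0.99022702]
((6.126246452331543, 360.4703063964844), (30.21461296081543, 38.05998611450195), array([0.5815, 0.2777, 0.028 ])) [-0.07913362  0.30506222]
((20.7127628326416, 342.91412353515625), (26.77312660217285, 46.974002838134766), array([0.5937, 0.2604, 0.028 ])) [-0.06374215  0.29052838]
((407.0593566894531, 255.66978454589844), (8.805036544799805, 35.016571044921875), array([ 0.6057, -0.033 ,  0.028 ])) [0.00626266 0.00534968]
((318.89459228515625, 219.1660614013672), (54.83079147338867, 56.70793151855469), array([0.6438, 0.0223, 0.028 ])) [0.03262665 0.06711246]
T [(array([185., 220.]), array([0.5838, 0.2881, 0.028 ]), array([0.58418574, 0.28923018, 0.024     ]))]
```

View pics/w10.png

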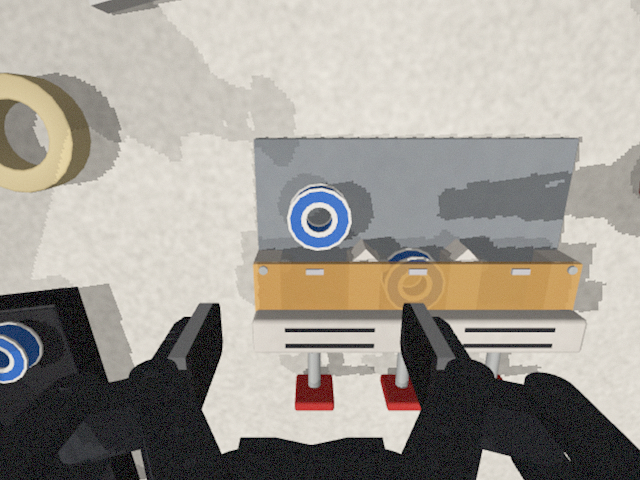

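View pics/t10.png

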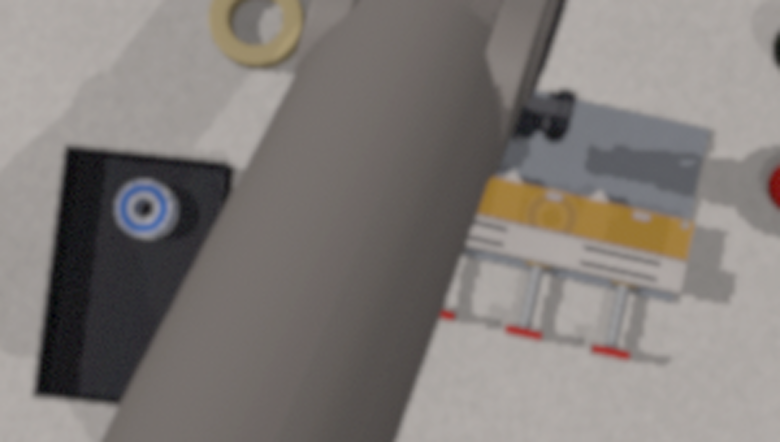

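{"op": "move_arm", "data": {"steps": [0.6,0.5,-0.75,-4.5,0,0,0,0.6,0,0,-4.5,0,0,0,0.6,0,0,-3.0,0,0,0,0.6,0,0,-1.6,0,0,0,0.6,0,0,0,0,0,0,0.6,0,0,0,0,0,0]}}

```text
t: 19.25
eef_pos: [0.6452, 0.0211, 0.0386]
tool_rot: [-0.0, 0.995, -0.099, 0.001]
contact_force: [0.9, -0.2, 0.0]
gripper_width: 0.798
```

{"op": "move_arm", "data": {"steps": [-1,0,0,0,0,0,0,-1,0,0,0,0,0,0,-1,0,0,0,0,0,0,-1,0,0,0,0,0,0,-1,0,0,0,0,0,0,-1,0,0,0,0,0,0]}}

```text
t: 19.85
eef_pos: [0.6456, 0.0208, 0.0399]
tool_rot: [-0.001, 0.995, -0.099, 0.001]
contact_force: [-0.9, -0.1, 6.7]
gripper_width: 0.495
```

```bash
python3 - <<'E'
from h import *
r=snap('wrist','w11.png');o=status.get_obs();print(o['t'],o['eef_pos'],o['gripper_width'],todock(o['eef_pos']),o['contact_force'])
bright('w11.png')
E
```

```text
19.9 [0.64558736 0.0208518  0.03985131] 0.49539790870556205 [0.03466592 0.06604789] [-2.15123693  0.41122091  7.48392646]
```

View pics/w11.png

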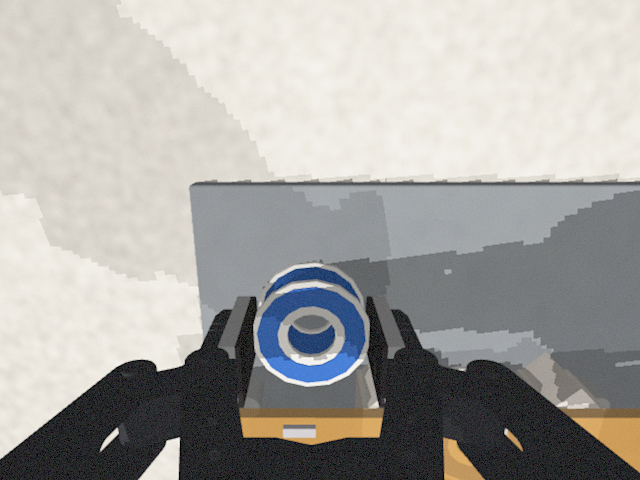

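{"op": "move_arm", "data": {"steps": [-1,0,0,3,0,0,0,-1,0,0,4,0,0,0,-1,0,0,4,0,0,0,-1,0,0,4,0,0,0,-1,-1.5,4,2,0,0,2,-1,-1.5,4.5,0,0,0,2,-1,-1.5,4.5,0,0,0,2,-1,-1.5,4.5,0,0,0,1]}}

```text
t: 20.7
eef_pos: [0.5838, 0.1974, 0.2091]
tool_rot: [-0.001, 0.999, -0.038, 0.001]
contact_force: [0.8, 0.4, -0.1]
gripper_width: 0.495
```

{"op": "move_arm", "data": {"steps": [-1,-1.5,4,0,0,0,0,-1,-1.5,0,0,0,0,0,-1,-0.5,0,0,0,0,0,-1,0,0,0,0,0,0,-1,0,0,0,0,0,0,-1,0,0,0,0,0,0]}}

```text
t: 21.3
eef_pos: [0.5503, 0.2344, 0.208]
tool_rot: [-0.0, 0.999, -0.04, 0.001]
contact_force: [-0.2, 0.4, -0.9]
gripper_width: 0.496
```

```bash
python3 - <<'E'
from h import *
r=snap('wrist','w12.png');o=status.get_obs();print(o['t'],o['eef_pos'],o['gripper_width'],yaw(o),o['contact_force'],o['q'].round(2))
bright('w12.png',g=.5)
r=snap('top','t12.png');bright('t12.png',(140,310,130,430),2.6,g=.5)
E
```

```text
21.35 [0.5502295  0.23456643 0.20785519] 0.49407415665066556 -4.528498022354253 [-1.08960795 -0.62177059 -0.96681729] [-1.08  0.5   0.78  1.83 -0.42  0.98 -1.77]
```

View pics/w12.png

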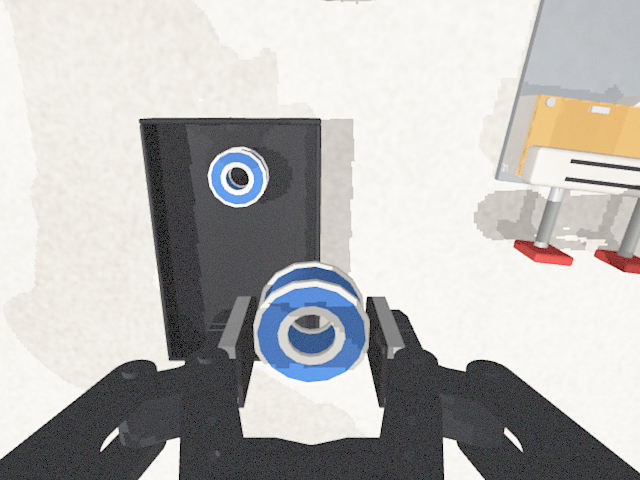

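View pics/t12.png

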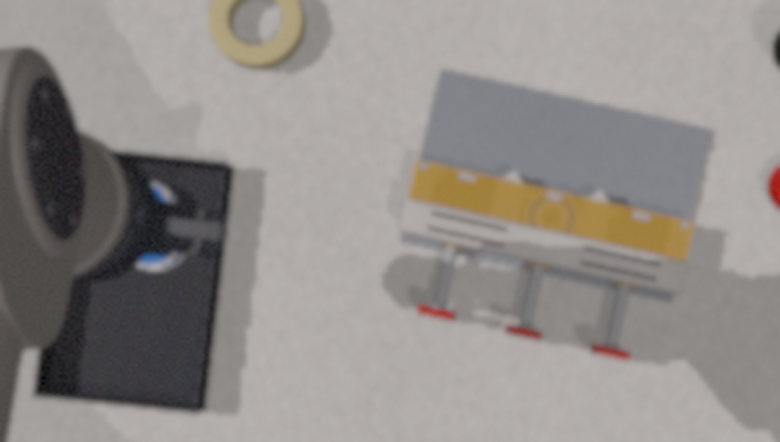

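{"op": "move_arm", "data": {"steps": [-1,-1.15,2.75,0,0,0,0,-1,-1.15,2.75,-1,0,0,0,-1,0,0,-4,0,0,0,-1,0,0,-4,0,0,0,-1,0,0,-4,0,0,0,-1,0,0,-2.5,0,0,0,-1,0,0,-1.3,0,0,0,-1,0,0,-0.3,0,0,0]}}

```text
t: 22.2
eef_pos: [0.5261, 0.2899, 0.0358]
tool_rot: [0.001, 0.999, -0.039, -0.001]
contact_force: [-5.8, -2.6, 12.5]
gripper_width: 0.496
```

{"op": "move_arm", "data": {"steps": [-1,0,0,0,0,0,0,-1,0,0,0,0,0,0]}}

```text
t: 22.4
eef_pos: [0.5274, 0.2909, 0.0374]
tool_rot: [-0.0, 0.999, -0.039, 0.001]
contact_force: [-0.3, 0.7, -0.3]
gripper_width: 0.49
```

{"op": "move_arm", "data": {"steps": [0.4,0,0,-0.1,0,0,0,0.4,0,0,0,0,0,0,0.4,0,0,0,0,0,0,0.4,0,0,4,0,0,0,0.4,0,0,4,0,0,0,0.4,0,0,4,0,0,0,-1,-0.97,-4.27,0,0,0,-1.8,-1,-0.97,-4.27,0,0,0,-1.8]}}

```text
t: 23.2
eef_pos: [0.5076, 0.2058, 0.157]
tool_rot: [-0.001, 0.998, -0.069, 0.002]
contact_force: [1.1, -0.6, -0.1]
gripper_width: 0.367
```

{"op": "move_arm", "data": {"steps": [-1,-0.97,-4.27,0,0,0,-1.8,-1,-0.97,-4.27,0,0,0,-1.8,-1,-0.97,-4.27,0,0,0,0,-1,-0.97,-4.27,0,0,0,0,-1,-0.97,-4.27,0,0,0,0,-1,0,0,0,0,0,0,-1,0,0,0,0,0,0,-1,0,0,0,0,0,0]}}

```text
t: 24.0
eef_pos: [0.4589, -0.0071, 0.1557]
tool_rot: [-0.0, 0.995, -0.1, 0.0]
contact_force: [0.7, -0.5, -0.3]
gripper_width: 0.0
```

```bash
python3 - <<'E'
from h import *
o=status.get_obs();print(o['t'],o['eef_pos'],o['gripper_width'],yaw(o),todock(o['eef_pos']))
r=snap('top','t13.png');print([(np.round(b[0]),w(r,b[0][1],b[0][0],.024).round(3)) for b in blue(r,.028,30)]);bright('t13.png',(140,310,130,430),2.6,g=.5)
E
```

```text
24.0 [ 0.45894019 -0.00708889  0.15567857] 0.0003247257331708617 -11.526095792619731 [-0.14272007  0.00161143]
[(array([182., 247.]), array([0.527, 0.292, 0.024])), (array([185., 220.]), array([0.584, 0.289, 0.024]))]
```

View pics/t13.png

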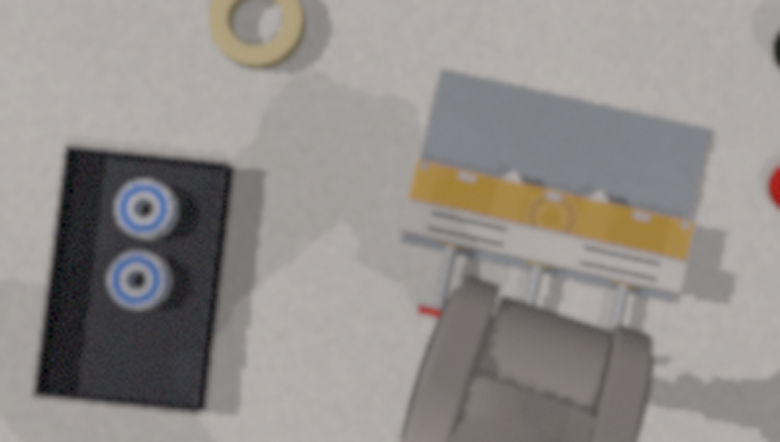

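Two coils lie in the tray. Next, press bay 2.

{"op": "move_arm", "data": {"steps": [-1,0,-0.15,-4,0,0,0,-1,0,0,-4,0,0,0,-1,0,0,-3.4,0,0,0,-1,0,0,0,0,0,0,-1,0,0,0,0,0,0,-1,0.98,-0.2,0,0,0,0,-1,0.98,-0.2,0,0,0,0,-1,0.98,-0.2,0,0,0,0]}}

```text
t: 24.85
eef_pos: [0.4879, -0.015, 0.0426]
tool_rot: [-0.001, 0.995, -0.101, -0.001]
contact_force: [-7.7, 1.6, 5.9]
gripper_width: -0.003
```

{"op": "move_arm", "data": {"steps": [-1,0.98,-0.2,0,0,0,0,-1,0.98,-0.2,0,0,0,0,-1,0.98,-0.2,0,0,0,0,-1,0.98,-0.2,0,0,0,0,-1,0.2,-0.04,0,0,0,0,-1,0.2,-0.04,0,0,0,0,-1,0,0,0,0,0,0]}}

```text
t: 25.55
eef_pos: [0.5259, -0.0228, 0.0414]
tool_rot: [-0.002, 0.995, -0.101, -0.006]
contact_force: [-16.4, 4.8, 10.8]
gripper_width: -0.001
```

{"op": "move_arm", "data": {"steps": [-1,0.2,-0.04,0,0,0,0,-1,0,0,0,0,0,0,-1,0,0,0,0,0,0]}}

```text
t: 25.85
eef_pos: [0.526, -0.0228, 0.0411]
tool_rot: [-0.002, 0.995, -0.101, -0.008]
contact_force: [-20.8, 6.0, 16.1]
gripper_width: -0.003
```

```bash
python3 - <<'E'
from h import *
o=status.get_obs();print(o['t'],o['eef_pos'],o['contact_force'],yaw(o),todock(o['eef_pos']))
snap('side','s14.png');bright('s14.png',(190,310,250,410),4)
E
```

```text
25.85 [ 0.52604366 -0.02281637  0.04108821] [-20.82105408   6.00293166  16.08645747] -11.5427921534892 [-0.07382997 -0.00048215]
```

View pics/s14.png

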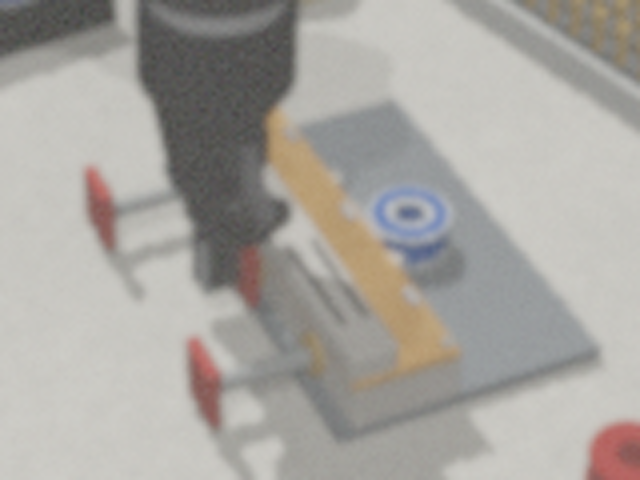

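{"op": "move_arm", "data": {"steps": [-1,-2.6,0.52,0,0,0,0,-1,-2.6,0.52,0,0,0,0,-1,-2.6,0.52,0,0,0,0,-1,0,0,4,0,0,0,-1,0,0,4,0,0,0,-1,0,0,4,0,0,0,0.6,4.3,-0.9,1,0,0,0,0.6,4.3,-0.9,0,0,0,0]}}

```text
t: 26.7
eef_pos: [0.5446, -0.0254, 0.176]
tool_rot: [-0.002, 0.995, -0.099, 0.004]
contact_force: [0.6, 0.4, 1.1]
gripper_width: 0.335
```

{"op": "move_arm", "data": {"steps": [0.6,4.3,-0.9,0,0,0,0,0.6,4.3,-0.9,0,0,0,0,0.6,0,0,0,0,0,0,0.6,0,0,0,0,0,0,0.6,0,0,0,0,0,0,0.6,0,0,0,0,0,0]}}

```text
t: 27.3
eef_pos: [0.6263, -0.045, 0.172]
tool_rot: [-0.0, 0.995, -0.101, -0.0]
contact_force: [-0.1, -0.5, -0.7]
gripper_width: 0.797
```

```bash
python3 - <<'E'
from h import *
r=snap('wrist','w15.png')
o=status.get_obs();print(o['t'],o['eef_pos'],o['gripper_width'],todock(o['eef_pos']),yaw(o),o['contact_force'])
for b in blue(r,.028): print(b, todock(b[2]))
bright('w15.png')
E
```

```text
27.35 [ 0.62635804 -0.04487353  0.17199688] 0.7991761773633981 [ 0.02886662 -0.00218665] -11.599536086683173 [ 0.05785737 -0.05084135 -0.26867398]
((311.64202880859375, 221.22433471679688), (54.984954833984375, 56.96647644042969), array([ 0.6307, -0.0465,  0.028 ])) [ 0.03344504 -0.00291882]
```

View pics/w15.png

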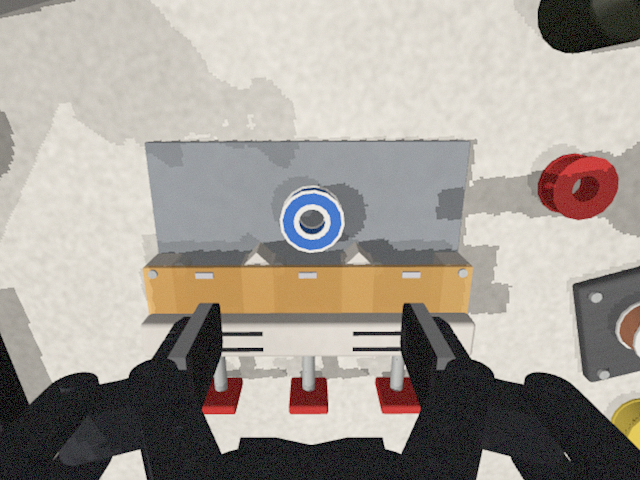

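{"op": "move_arm", "data": {"steps": [0.6,0.45,-0.15,-4.5,0,0,0,0.6,0,0,-4.5,0,0,0,0.6,0,0,-3.0,0,0,0,0.6,0,0,-1.4,0,0,0,0.6,0,0,0,0,0,0,0.6,0,0,0,0,0,0]}}

```text
t: 27.95
eef_pos: [0.6323, -0.0471, 0.039]
tool_rot: [0.0, 0.995, -0.101, 0.001]
contact_force: [0.0, 0.2, 0.4]
gripper_width: 0.804
```

{"op": "move_arm", "data": {"steps": [-1,0,0,0,0,0,0,-1,0,0,0,0,0,0,-1,0,0,0,0,0,0,-1,0,0,0,0,0,0,-1,0,0,0,0,0,0,-1,0,0,0,0,0,0]}}

```text
t: 28.55
eef_pos: [0.6327, -0.0469, 0.0398]
tool_rot: [-0.0, 0.995, -0.101, 0.001]
contact_force: [-1.7, 0.1, 7.7]
gripper_width: 0.496
```

```bash
python3 - <<'E'
from h import *
r=snap('top','t16.png');bright('t16.png',(140,310,130,430),2.6,g=.5)
print([(np.round(b[0]),w(r,b[0][1],b[0][0],.024).round(3)) for b in blue(r,.028,30)])
E
```

```text
[(array([182., 247.]), array([0.527, 0.292, 0.024])), (array([185., 220.]), array([0.584, 0.289, 0.024]))]
```

{"op": "move_arm", "data": {"steps": [-1,0,0,3,0,0,0,-1,0,0,4,0,0,0,-1,0,0,4,0,0,0,-1,0,0,4,0,0,0,-1,-1.5,4,2,0,0,2,-1,-1.5,4.5,0,0,0,2,-1,-1.5,4.5,0,0,0,2,-1,-1.5,4.5,0,0,0,1]}}

```text
t: 29.4
eef_pos: [0.571, 0.1298, 0.2089]
tool_rot: [-0.001, 0.999, -0.04, 0.001]
contact_force: [1.4, 0.8, -0.5]
gripper_width: 0.496
```

{"op": "move_arm", "data": {"steps": [-1,-1.75,2.75,0,0,0,0,-1,-1.75,2.75,0,0,0,0,-1,-1.75,2.75,0,0,0,0,-1,-1.75,2.75,0,0,0,0,-1,0,0,0,0,0,0,-1,0,0,0,0,0,0]}}

```text
t: 30.0
eef_pos: [0.5014, 0.2388, 0.2083]
tool_rot: [-0.0, 0.999, -0.039, 0.0]
contact_force: [-0.2, -0.6, -0.8]
gripper_width: 0.492
```

```bash
python3 - <<'E'
from h import *
r=snap('wrist','w17.png');o=status.get_obs();print(o['t'],o['eef_pos'],o['gripper_width'],yaw(o),o['contact_force'])
for b in blue(r,.024): print(b[0],b[2])
bright('w17.png',g=.5)
E
```

```text
30.05 [0.50193334 0.23769405 0.20826491] 0.4930946587045274 -4.622093218952339 [ 0.4210898  -1.45027167  0.00568183]
(311.0154113769531, 334.1871337890625) [0.3951 0.2473 0.024 ]
(310.1353454589844, 878.52734375) [-0.5988  0.3275  0.024 ]
(247.0010986328125, 163.93011474609375) [0.5429 0.2834 0.024 ]
(241.17706298828125, 82.06520080566406) [0.5998 0.2803 0.024 ]
```

View pics/w17.png

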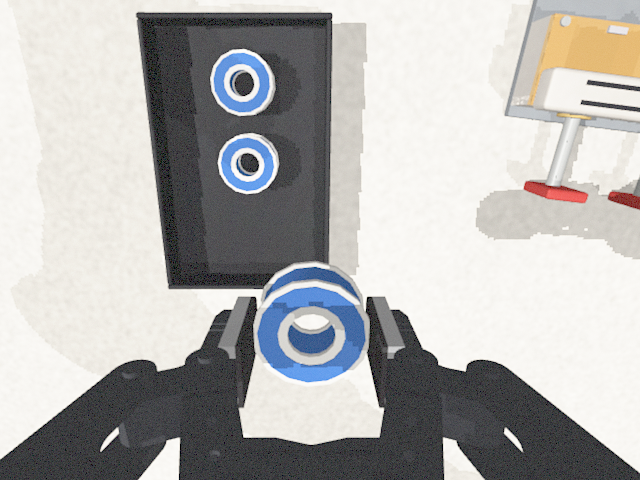

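```bash
python3 - <<'E'
from h import *
r=snap('wrist');o=status.get_obs();print(o['eef_pos'])
ps=[w(r,y,x,.03)[:2] for x,y in ((138,14),(330.5,14),(168.5,288))]
th,t,e=fit([(.1,.065),(.1,-.065),(-.1,.065)],ps);print('tray',np.degrees(th),t,np.round(e*1000,1).tolist())
for b in blue(r,.024): print(b[0],b[2])
r=snap('top','t17.png');bright('t17.png',(140,310,130,430),2.6,g=.5)
print([(np.round(b[0]),w(r,b[0][1],b[0][0],.024).round(3)) for b in blue(r,.028,30)])
E
```

```text
[0.50219116 0.23705486 0.20818427]
tray -4.744034118677759 [0.5432452  0.28472949] [[-1.2, -1.4], [-0.7, 2.1], [1.9, -0.8]]
(310.9990234375, 334.18072509765625) [0.3958 0.2463 0.024 ]
(457.0601806640625, -10871.1181640625) [1.4148 0.1516 0.024 ]
(245.35337829589844, 165.01998901367188) [0.5429 0.2835 0.024 ]
(239.2923126220703, 83.33946228027344) [0.5998 0.2803 0.024 ]
[(array([186., 238.]), array([0.546, 0.284, 0.024])), (array([189., 211.]), array([0.602, 0.282, 0.024]))]
```

View pics/t17.png

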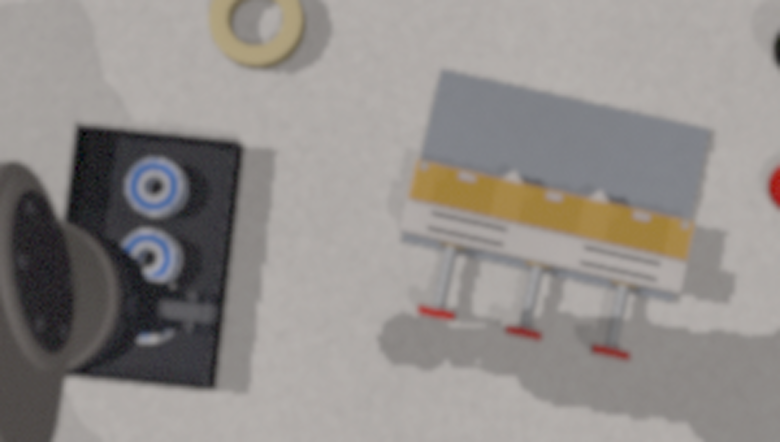

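{"op": "move_arm", "data": {"steps": [-1,-0.8,2.6,0,0,0,0,-1,-0.8,2.6,-1,0,0,0,-1,0,0,-4,0,0,0,-1,0,0,-4,0,0,0,-1,0,0,-4,0,0,0,-1,0,0,-2.5,0,0,0,-1,0,0,-0.7,0,0,0,-1,0,0,-0.5,0,0,0]}}

```text
t: 30.95
eef_pos: [0.4864, 0.2892, 0.0406]
tool_rot: [0.0, 0.999, -0.041, 0.0]
contact_force: [0.1, -0.4, -0.3]
gripper_width: 0.495
```

{"op": "move_arm", "data": {"steps": [-1,0,0,-0.2,0,0,0,-1,0,0,0,0,0,0,-1,0,0,0,0,0,0]}}

```text
t: 31.25
eef_pos: [0.4862, 0.2907, 0.0397]
tool_rot: [-0.001, 0.999, -0.04, 0.001]
contact_force: [-0.9, 0.5, -1.1]
gripper_width: 0.496
```

{"op": "move_arm", "data": {"steps": [-1,0,0,-0.3,0,0,0,-1,0,0,0,0,0,0,0.4,0,0,0,0,0,0,0.4,0,0,0,0,0,0,0.4,0,0,0,0,0,0,0.4,0,0,4,0,0,0,0.4,0,0,4,0,0,0,0.4,0,0,4,0,0,0]}}

```text
t: 32.05
eef_pos: [0.4853, 0.2899, 0.1567]
tool_rot: [0.0, 0.999, -0.04, -0.0]
contact_force: [0.2, 0.7, -0.0]
gripper_width: 0.7
```

{"op": "move_arm", "data": {"steps": [0.4,-0.15,-4.7,3,0,0,0,0.4,-0.15,-4.7,0,0,0,0,0.4,-0.15,-4.7,0,0,0,0,0.4,-0.15,-4.7,0,0,0,0,0.4,-0.15,-4.7,0,0,0,0,0.4,-0.15,-4.7,0,0,0,0,0.4,-0.15,-4.7,0,0,0,0,0.4,-0.15,-4.7,0,0,0,0]}}

```text
t: 32.85
eef_pos: [0.4732, -0.0826, 0.1826]
tool_rot: [-0.0, 0.999, -0.04, 0.0]
contact_force: [1.5, 0.2, 0.4]
gripper_width: 0.699
```

{"op": "move_arm", "data": {"steps": [0.6,-0.15,-4.7,0,0,0,0,0.6,-0.15,-4.7,0,0,0,0,0.6,-0.15,-4.7,0,0,0,0,0.6,-0.15,-3,0,0,0,0,0.6,0,0,0,0,0,0,0.6,0,0,0,0,0,0,0.6,0,0,0,0,0,0,0.6,0,0,0,0,0,0]}}

```text
t: 33.65
eef_pos: [0.4681, -0.2502, 0.1823]
tool_rot: [-0.0, 0.999, -0.039, -0.0]
contact_force: [0.5, -0.3, 0.6]
gripper_width: 0.8
```

```bash
python3 - <<'E'
from h import *
r=snap('wrist','w18.png');o=status.get_obs();print(o['t'],o['eef_pos'],o['gripper_width'],yaw(o),o['contact_force'],o['q'].round(2))
print([(round(d['score'],2),np.round(d['position']).tolist(),w(r,*d['position'],.022).round(4)) for d in models.place_of('wrist','fresh1')])
bright('w18.png',g=.6)
r=snap('top','t18.png');bright('t18.png',(140,310,130,430),2.6,g=.5)
print([(np.round(b[0]),w(r,b[0][1],b[0][0],.024).round(3)) for b in blue(r,.028,30)])
E
```

```text
33.7 [ 0.46805591 -0.25034257  0.18231448] 0.80034394437992 -4.463510575532514 [ 0.16330787 -0.35720506  0.3509425 ] [-0.28  0.44  0.85  2.01 -0.43  0.88 -0.85]
[(0.79, [165.0, 487.0], array([ 0.4982, -0.374 ,  0.022 ])), (0.77, [182.0, 354.0], array([ 0.4938, -0.2821,  0.022 ])), (0.59, [309.0, 369.0], array([ 0.3944, -0.2895,  0.022 ]))]
[(array([181., 268.]), array([0.485, 0.292, 0.024])), (array([186., 239.]), array([0.545, 0.284, 0.024])), (array([189., 211.]), array([0.602, 0.282, 0.024]))]
```

View pics/w18.png

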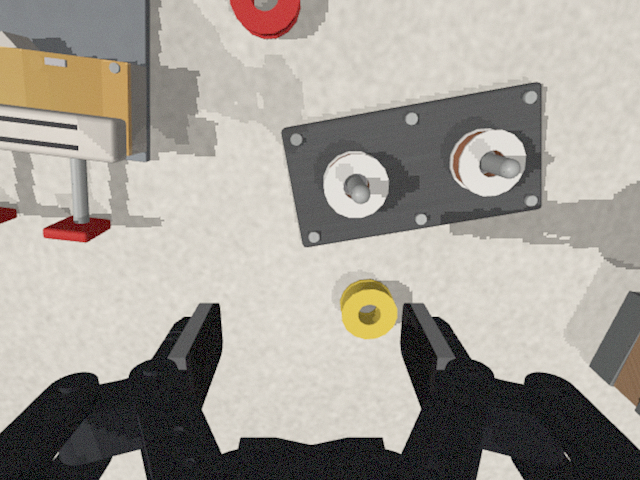

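View pics/t18.png

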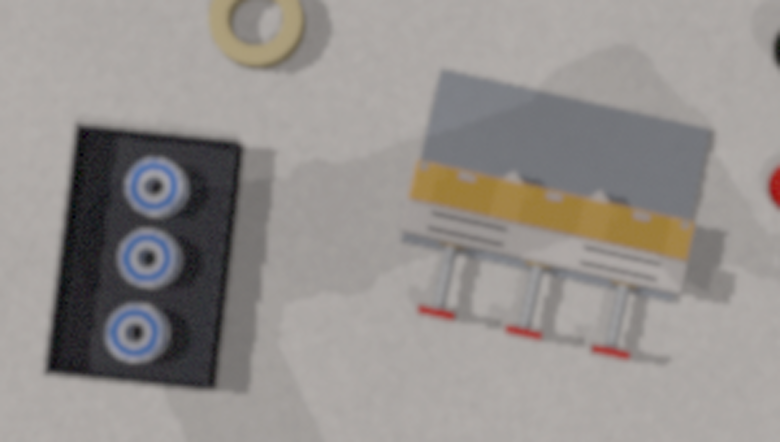

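{"op": "move_arm", "data": {"steps": [0.6,1.3,-1.6,0,0,0,0,0.6,1.3,-1.6,-2,0,0,0,0.6,0,0,-4,0,0,0,0.6,0,0,-4,0,0,0,0.6,0,0,-2.4,0,0,0,0.6,0,0,-1.2,0,0,0,0.6,0,0,0,0,0,0,0.6,0,0,0,0,0,0]}}

```text
t: 34.6
eef_pos: [0.4943, -0.2842, 0.0474]
tool_rot: [0.0, 0.999, -0.04, 0.001]
contact_force: [0.8, -0.1, 0.2]
gripper_width: 0.797
```

```bash
python3 - <<'E'
from h import *
r=snap('wrist','w19.png');o=status.get_obs();print(o['t'],o['eef_pos'],o['gripper_width'],yaw(o),o['contact_force'])
bright('w19.png',g=.6)
E
```

```text
34.65 [ 0.49461765 -0.28437805  0.04783813] 0.7979646704469638 -4.597877336470384 [0.49137497 0.10253751 0.65097406]
```

View pics/w19.png

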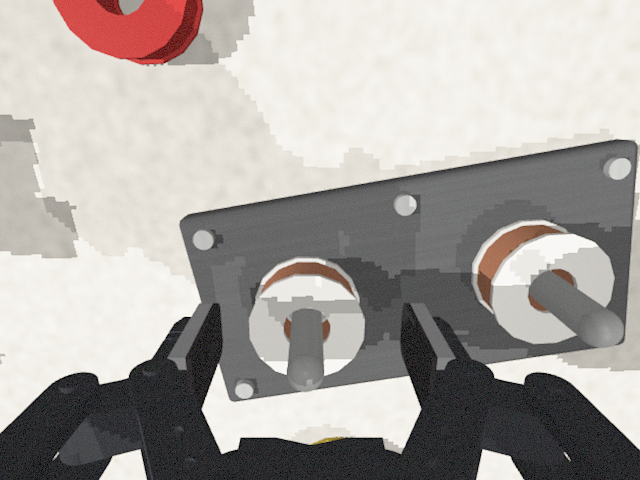

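{"op": "move_arm", "data": {"steps": [0.6,0,0,-0.1,0,0,0,-1,0,0,0,0,0,0,-1,0,0,0,0,0,0,-1,0,0,0,0,0,0,-1,0,0,0,0,0,0,-1,0,0,0,0,0,0,-1,0,0,0,0,0,0]}}

```text
t: 35.35
eef_pos: [0.4942, -0.284, 0.0465]
tool_rot: [-0.0, 0.999, -0.04, 0.001]
contact_force: [-1.1, 2.5, 8.5]
gripper_width: 0.487
```

{"op": "move_arm", "data": {"steps": [-1,0,0,2,0,0,0,-1,0,0,2,0,0,0,-1,0,0,2,0,0,0,-1,0,0,2,0,0,0,-1,0,0,2,0,0,0,-1,0,0,2,0,0,0,-1,0,0,0,0,0,0]}}

```text
t: 36.05
eef_pos: [0.4949, -0.2848, 0.1679]
tool_rot: [0.001, 0.999, -0.04, 0.002]
contact_force: [0.5, -0.3, -0.5]
gripper_width: 0.487
```

```bash
python3 - <<'E'
from h import *
r=snap('wrist','w20.png');o=status.get_obs();print(o['t'],o['eef_pos'],o['gripper_width'],yaw(o),o['contact_force'])
bright('w20.png',g=.6)
E
```

```text
36.1 [ 0.49432158 -0.28415112  0.16649511] 0.4834629555288334 -4.598051628122348 [-1.1259818   0.04134341 -1.72268345]
```

View pics/w20.png

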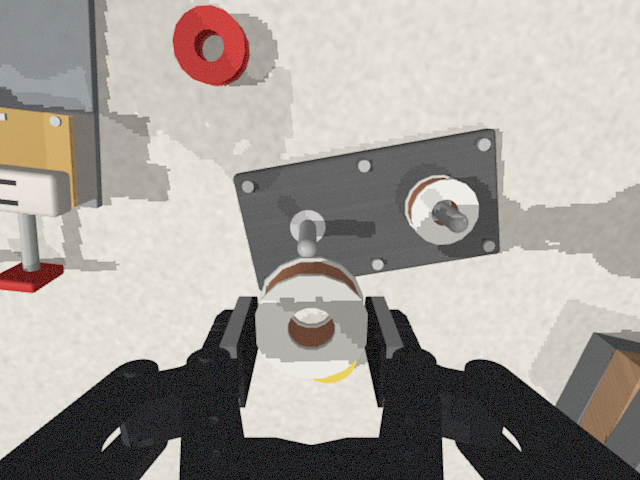

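{"op": "move_arm", "data": {"steps": [-1,3.05,4.2,0,0,0,-1.8,-1,3.05,4.2,0,0,0,-1.8,-1,3.05,4.2,0,0,0,-1.8,-1,3.05,4.2,0,0,0,-1.6,-1,0,0,0,0,0,0,-1,0,0,0,0,0,0,-1,0,0,0,0,0,0]}}

```text
t: 36.8
eef_pos: [0.6099, -0.1233, 0.1647]
tool_rot: [0.0, 0.995, -0.102, -0.001]
contact_force: [-0.5, -0.4, -1.0]
gripper_width: 0.485
```

```bash
python3 - <<'E'
from h import *
r=snap('wrist','w21.png');o=status.get_obs();print(o['t'],o['eef_pos'],todock(o['eef_pos']),o['gripper_width'],yaw(o),o['contact_force'])
bright('w21.png',g=.6)
E
```

```text
36.85 [ 0.60988139 -0.12385511  0.16504898] [ 0.02839672 -0.0828672 ] 0.48623902069235114 -11.758652668618188 [ 0.69630348 -0.53417919 -0.07936394]
```

View pics/w21.png

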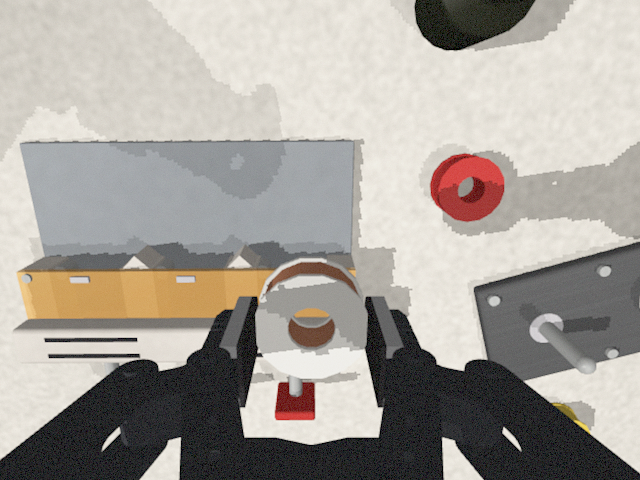

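{"op": "move_arm", "data": {"steps": [-1,0.7,1.05,-2,0,0,0,-1,0,0,-4,0,0,0,-1,0,0,-3.5,0,0,0,-1,0,0,-1.5,0,0,0,-1,0,0,-0.8,0,0,0,-1,0,0,-0.3,0,0,0,-1,0,0,0,0,0,0]}}

```text
t: 37.55
eef_pos: [0.6188, -0.1123, 0.0455]
tool_rot: [0.0, 0.995, -0.101, 0.001]
contact_force: [0.3, -0.7, -0.2]
gripper_width: 0.484
```

{"op": "move_arm", "data": {"steps": [-1,0,0,0,0,0,0,-1,0,0,0,0,0,0]}}

```text
t: 37.75
eef_pos: [0.619, -0.1116, 0.0456]
tool_rot: [-0.0, 0.995, -0.101, 0.001]
contact_force: [-0.3, 0.2, -1.4]
gripper_width: 0.487
```

{"op": "move_arm", "data": {"steps": [-1,-0.05,-0.15,-0.25,0,0,0,-1,0,0,0,0,0,0,0.4,0,0,0,0,0,0,0.4,0,0,0,0,0,0,0.4,0,0,0,0,0,0,0.4,0,0,3,0,0,0,0.4,0,0,3,0,0,0,0.4,0,0,2,0,0,0]}}

```text
t: 38.55
eef_pos: [0.6181, -0.1136, 0.1237]
tool_rot: [0.0, 0.995, -0.101, 0.001]
contact_force: [-0.3, -0.2, 1.3]
gripper_width: 0.701
```

```bash
python3 - <<'E'
from h import *
r=snap('wrist','w22.png');o=status.get_obs();print(o['t'],o['eef_pos'],todock(o['eef_pos']),o['gripper_width'],yaw(o),o['contact_force'])
bright('w22.png',g=.6)
E
```

```text
38.6 [ 0.61954711 -0.11411326  0.12639924] [ 0.0359362  -0.07140046] 0.6989534554839207 -11.644841069368516 [ 0.74246883 -0.23334773  2.41775732]
```

View pics/w22.png

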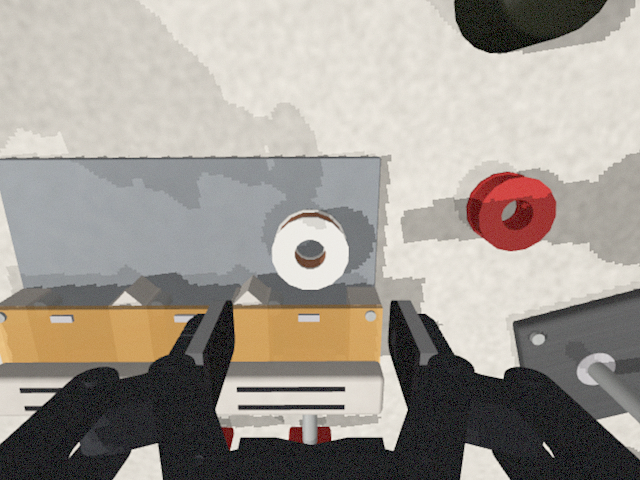

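{"op": "move_arm", "data": {"steps": [-0.65,2.45,-0.5,0,0,0,0,-0.65,2.45,-0.5,0,0,0,0,-0.65,0,0,0,0,0,0,-0.65,0,0,-3,0,0,0,-0.65,0,0,-3.5,0,0,0,-0.65,0,0,-1.8,0,0,0,-0.65,0,0,0,0,0,0,-0.65,0,0,0,0,0,0]}}

```text
t: 39.4
eef_pos: [0.6667, -0.1235, 0.0395]
tool_rot: [0.0, 0.995, -0.101, 0.0]
contact_force: [0.4, -0.8, 0.5]
gripper_width: 0.174
```

```bash
python3 - <<'E'
from h import *
r=snap('wrist','w23.png');o=status.get_obs();print(o['t'],o['eef_pos'],todock(o['eef_pos']),o['gripper_width'],yaw(o),o['contact_force'])
bright('w23.png',g=.6)
r=snap('side','s23.png');bright('s23.png',(190,310,250,410),4)
E
```

```text
39.45 [ 0.66739278 -0.12368569  0.040361  ] [ 0.08472991 -0.07128441] 0.17412435280316868 -11.625226389965304 [ 0.05451895  0.14648537 -0.5797919 ]
```

View pics/w23.png

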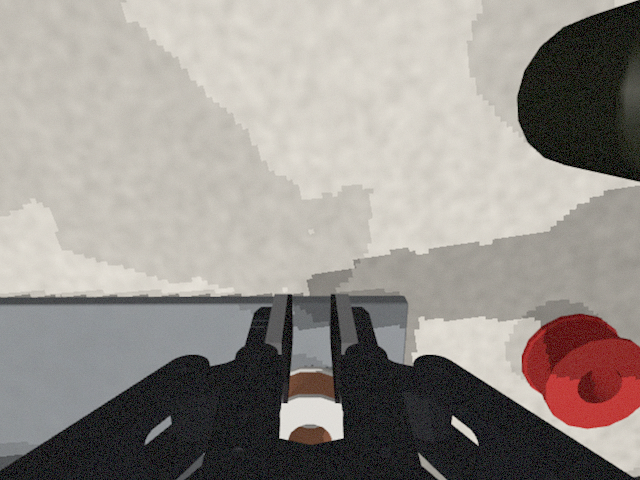

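View pics/s23.png

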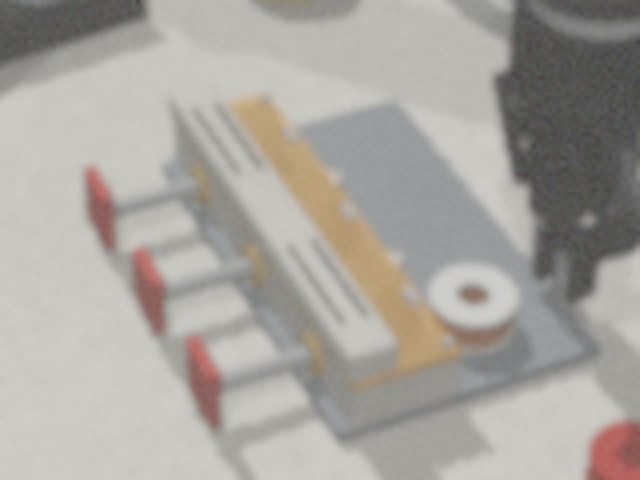

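{"op": "move_arm", "data": {"steps": [-0.65,-0.98,0.2,0,0,0,0,-0.65,-0.98,0.2,0,0,0,0,-0.65,-0.98,0.2,0,0,0,0,-0.65,-0.98,0.2,0,0,0,0,-0.65,-0.7,0.14,0,0,0,0,-0.65,0,0,0,0,0,0,-0.65,0,0,0,0,0,0]}}

```text
t: 40.2
eef_pos: [0.6202, -0.1136, 0.039]
tool_rot: [-0.0, 0.995, -0.101, -0.0]
contact_force: [0.5, -1.1, -0.1]
gripper_width: 0.176
```

```bash
python3 - <<'E'
from h import *
r=snap('wrist','w24.png');o=status.get_obs();print(o['t'],o['eef_pos'],todock(o['eef_pos']),o['gripper_width'],yaw(o),o['contact_force'])
bright('w24.png',g=.6)
r=snap('side','s24.png');bright('s24.png',(190,310,250,410),4)
E
```

```text
40.25 [ 0.62031683 -0.11342702  0.03886508] [ 0.03655437 -0.07057507] 0.17796012970416153 -11.597550708393706 [ 0.51645785 -0.00695162  0.59791011]
```

View pics/w24.png

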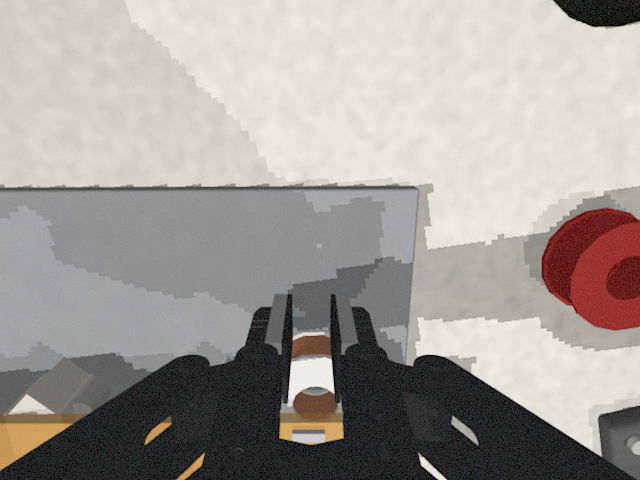

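View pics/s24.png

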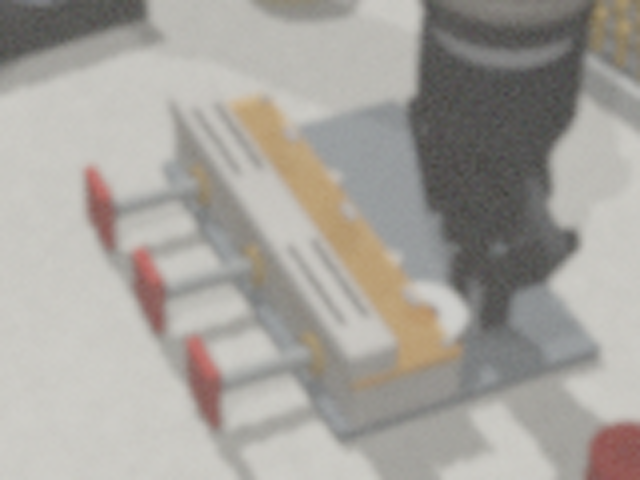

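{"op": "move_arm", "data": {"steps": [-0.65,-0.5,0.1,0,0,0,0,-0.65,-0.5,0.1,0,0,0,0,-0.65,0,0,0,0,0,0,-0.65,0.3,-0.06,0,0,0,0,-1,0,0,0.1,0,0,0,-1,0,0,0,0,0,0,-1,0,0,0,0,0,0]}}

```text
t: 41.0
eef_pos: [0.6132, -0.1122, 0.0398]
tool_rot: [-0.0, 0.995, -0.101, -0.0]
contact_force: [0.1, -0.1, 0.1]
gripper_width: 0.003
```

{"op": "move_arm", "data": {"steps": [-1,-0.4,0.08,0,0,0,0,-1,-0.3,0.06,0,0,0,0,-1,-0.2,0.04,0,0,0,0,-1,0,0,0,0,0,0,-1,0,0,0,0,0,0]}}

```text
t: 41.5
eef_pos: [0.604, -0.1102, 0.0398]
tool_rot: [-0.0, 0.995, -0.101, -0.0]
contact_force: [-0.4, -1.5, 0.3]
gripper_width: -0.001
```

```bash
python3 - <<'E'
from h import *
r=snap('wrist','w25.png');o=status.get_obs();print(o['t'],o['eef_pos'],todock(o['eef_pos']),o['gripper_width'],yaw(o),o['contact_force'])
bright('w25.png',g=.6)
r=snap('side','s25.png');bright('s25.png',(190,310,250,410),4)
E
```

```text
41.55 [ 0.60409393 -0.11016779  0.03977377] [ 0.02000734 -0.07060116] -0.002679337350009412 -11.60074195580968 [ 0.72754761  0.42292468 -0.36124453]
```

View pics/s25.png

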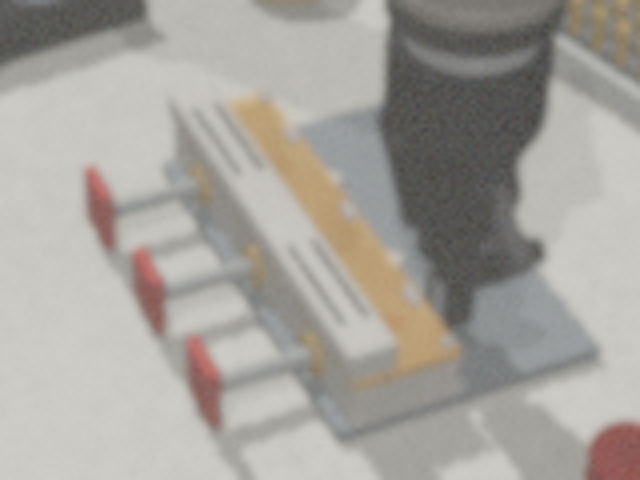

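{"op": "move_arm", "data": {"steps": [-1,-0.2,0.04,0,0,0,0,-1,-0.15,0.03,0,0,0,0,-1,0,0,0,0,0,0,-1,0,0,0,0,0,0]}}

```text
t: 42.0
eef_pos: [0.6014, -0.1097, 0.0401]
tool_rot: [0.0, 0.995, -0.101, 0.0]
contact_force: [1.5, -0.1, -0.3]
gripper_width: 0.003
```

{"op": "move_arm", "data": {"steps": [-1,-0.2,0.04,0,0,0,0,-1,0,0,0,0,0,0,-1,0,0,0,0,0,0]}}

```text
t: 42.3
eef_pos: [0.6009, -0.1097, 0.0407]
tool_rot: [0.0, 0.995, -0.101, 0.002]
contact_force: [6.3, -0.4, -0.5]
gripper_width: 0.002
```

```bash
python3 - <<'E'
from h import *
o=status.get_obs();print(o['t'],o['eef_pos'],todock(o['eef_pos']),o['contact_force'])
E
```

```text
42.3 [ 0.6009237  -0.10973855  0.04068874] [ 0.01681499 -0.0708098 ] [ 6.32820244 -0.44592324 -0.4948709 ]
```

{"op": "move_arm", "data": {"steps": [-1,-0.25,0.05,0,0,0,0,-1,0,0,0,0,0,0,-1,0,0,0,0,0,0]}}

```text
t: 42.6
eef_pos: [0.6005, -0.1098, 0.0415]
tool_rot: [0.001, 0.995, -0.101, 0.004]
contact_force: [10.4, -2.1, -1.0]
gripper_width: -0.001
```

```bash
python3 - <<'E'
from h import *
o=status.get_obs();print(o['t'],o['eef_pos'],todock(o['eef_pos']),o['contact_force'])
E
```

```text
42.6 [ 0.60052898 -0.10976727  0.04147856] [ 0.01643382 -0.07091631] [10.43145927 -2.07093223 -1.02825246]
```

{"op": "move_arm", "data": {"steps": [-1,1,-0.2,0,0,0,0,-1,2.5,-0.5,0,0,0,0,-1,2.5,-0.5,3,0,0,0,-1,0,0,4,0,0,0,-1,0,0,4,0,0,0,-1,-2,1,4,0,0,0,-1,0,0,0,0,0,0,-1,0,0,0,0,0,0]}}

```text
t: 43.4
eef_pos: [0.6361, -0.1105, 0.1903]
tool_rot: [-0.0, 0.995, -0.101, -0.0]
contact_force: [0.3, 0.1, -0.8]
gripper_width: 0.004
```

```bash
python3 - <<'E'
from h import *
for i in range(2): r=snap('wrist','w26.png')
o=status.get_obs();print(o['t'],o['eef_pos'],todock(o['eef_pos']),o['gripper_width'],yaw(o),o['contact_force'])
bright('w26.png',g=.6)
E
```

```text
43.5 [ 0.63573771 -0.11038061  0.18857516] [ 0.0510636  -0.06452805] 0.0022073927610082628 -11.590069120622672 [-0.12914761 -0.0757322  -0.73673298]
```

View pics/w26.png

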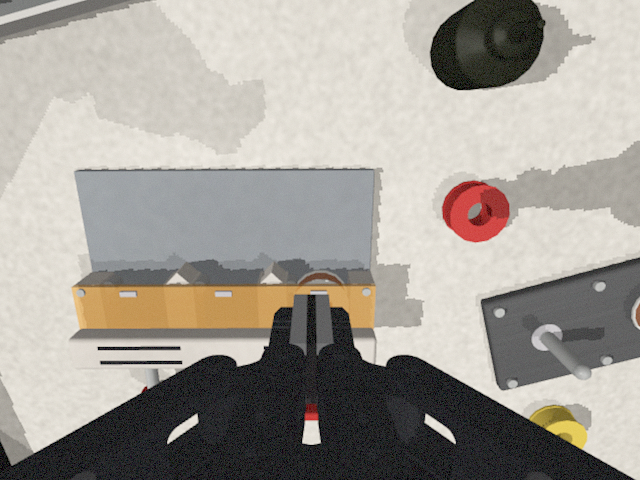

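{"op": "move_arm", "data": {"steps": [0.6,-2.6,-3.9,0,0,0,1.5,0.6,-2.6,-3.9,0,0,0,1.5,0.6,-2.6,-3.9,0,0,0,1.5,0.6,-2.6,-3.9,0,0,0,1.5,0.6,-2.6,-3.9,0,0,0,1.5,0.6,-2.6,-3.9,0,0,0,0,0.6,0,0,0,0,0,0,0.6,0,0,0,0,0,0]}}

```text
t: 44.3
eef_pos: [0.4789, -0.3459, 0.1887]
tool_rot: [-0.0, 0.999, -0.038, -0.001]
contact_force: [0.4, 0.5, -0.2]
gripper_width: 0.799
```

```bash
python3 - <<'E'
from h import *
for i in range(2): r=snap('wrist','w27.png')
o=status.get_obs();print(o['t'],o['eef_pos'],o['gripper_width'],yaw(o),o['contact_force'],o['q'].round(2))
print([(round(d['score'],2),np.round(d['position']).tolist(),w(r,*d['position'],.022).round(4)) for d in models.place_of('wrist','fresh2')])
bright('w27.png',g=.6)
E
```

```text
44.4 [ 0.48096656 -0.34371186  0.18877581] 0.7973196788689325 -4.0321227403947235 [ 0.86713737  0.40562539 -0.03065462] [-0.08  0.53  0.82  1.86 -0.47  0.95 -0.69]
[(0.81, [325.0, 254.0], array([ 0.3953, -0.2921,  0.022 ])), (0.7, [188.0, 349.0], array([ 0.5011, -0.3731,  0.022 ])), (0.69, [31.0, 131.0], array([ 0.6119, -0.2392,  0.022 ]))]
```

View pics/w27.png

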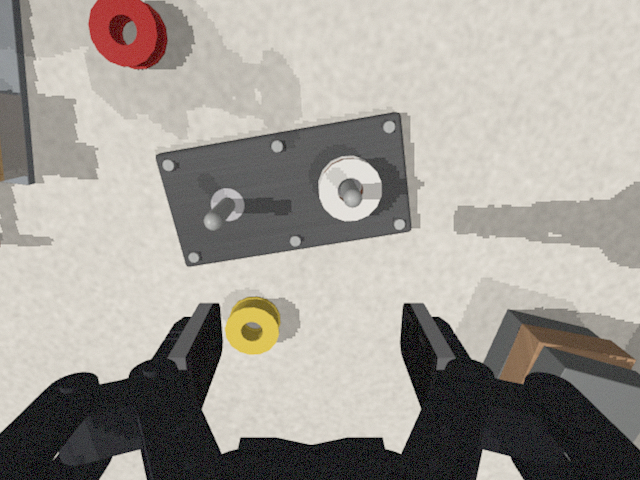

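{"op": "move_arm", "data": {"steps": [0.6,1.05,-1.45,0,0,0,0,0.6,1.05,-1.45,-2,0,0,0,0.6,0,0,-4,0,0,0,0.6,0,0,-4,0,0,0,0.6,0,0,-3.0,0,0,0,0.6,0,0,-1.1,0,0,0,0.6,0,0,0,0,0,0,0.6,0,0,0,0,0,0]}}

```text
t: 45.25
eef_pos: [0.5025, -0.3741, 0.0501]
tool_rot: [0.0, 0.999, -0.035, 0.001]
contact_force: [-0.6, -0.4, 0.4]
gripper_width: 0.797
```

```bash
python3 - <<'E'
from h import *
r=snap('wrist','w28.png');o=status.get_obs();print(o['t'],o['eef_pos'],o['gripper_width'],yaw(o),o['contact_force'])
bright('w28.png',g=.6)
E
```

```text
45.3 [ 0.50264522 -0.3743922   0.05058263] 0.7992480675868285 -4.072343653695047 [-0.9418006   0.25945449  0.40453498]
```

View pics/w28.png

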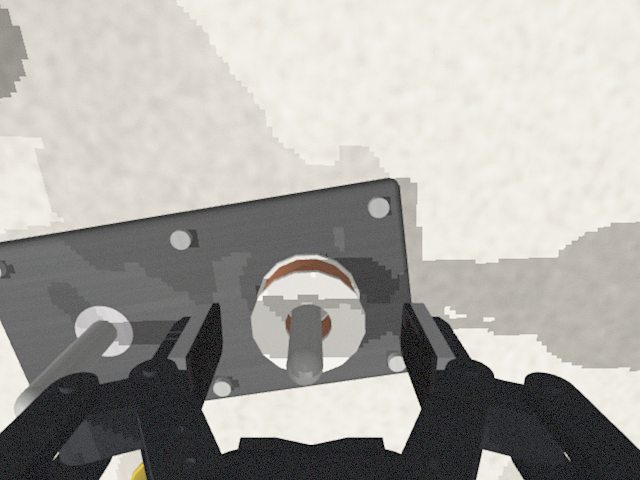

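{"op": "move_arm", "data": {"steps": [0.6,0,0,-0.35,0,0,0,-1,0,0,0,0,0,0,-1,0,0,0,0,0,0,-1,0,0,0,0,0,0,-1,0,0,0,0,0,0,-1,0,0,0,0,0,0,-1,0,0,0,0,0,0]}}

```text
t: 46.0
eef_pos: [0.5018, -0.374, 0.0466]
tool_rot: [-0.0, 0.999, -0.036, 0.001]
contact_force: [-1.8, 3.2, 6.0]
gripper_width: 0.492
```

{"op": "move_arm", "data": {"steps": [-1,0,0,2,0,0,0,-1,0,0,2,0,0,0,-1,0,0,2,0,0,0,-1,0,0,2,0,0,0,-1,0,0,2,0,0,0,-1,0,0,2,0,0,0,-1,0,0,0,0,0,0]}}

```text
t: 46.7
eef_pos: [0.5025, -0.3752, 0.1683]
tool_rot: [0.001, 0.999, -0.036, 0.002]
contact_force: [0.2, -0.5, -1.2]
gripper_width: 0.49
```

```bash
python3 - <<'E'
from h import *
r=snap('wrist','w29.png');o=status.get_obs();print(o['t'],o['eef_pos'],o['gripper_width'],yaw(o),o['contact_force'])
bright('w29.png',g=.6)
print(fromdock([.034,.069]))
E
```

```text
46.75 [ 0.50204762 -0.3743506   0.16668559] 0.4907258477916174 -4.106462221275318 [ 0.70502402  0.61037179 -1.4556091 ]
[0.64552072 0.02387735]
```

View pics/w29.png

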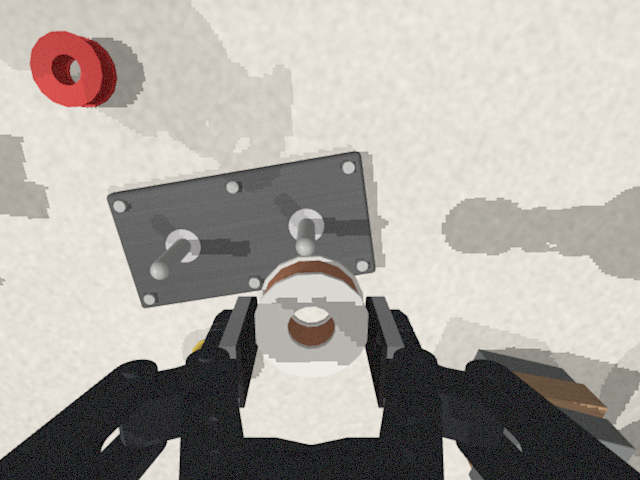

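{"op": "move_arm", "data": {"steps": [-1,1.6,4.4,0,0,0,-1.5,-1,1.6,4.4,0,0,0,-1.5,-1,1.6,4.4,0,0,0,-1.5,-1,1.6,4.4,0,0,0,-1.5,-1,1.6,4.4,0,0,0,-1.5,-1,1.6,4.4,0,0,0,0,-1,1.6,4.4,0,0,0,0,-1,1.6,4.4,0,0,0,0]}}

```text
t: 47.55
eef_pos: [0.6292, -0.0197, 0.1642]
tool_rot: [0.0, 0.995, -0.101, -0.001]
contact_force: [-0.0, 0.4, -0.4]
gripper_width: 0.487
```

{"op": "move_arm", "data": {"steps": [-1,1.6,4.4,0,0,0,0,-1,0,0,0,0,0,0,-1,0,0,0,0,0,0,-1,0,0,0,0,0,0,-1,0,0,0,0,0,0]}}

```text
t: 48.05
eef_pos: [0.6449, 0.02, 0.1653]
tool_rot: [0.0, 0.995, -0.103, -0.0]
contact_force: [-0.8, 0.3, -0.1]
gripper_width: 0.488
```

```bash
python3 - <<'E'
from h import *
r=snap('wrist','w30.png');o=status.get_obs();print(o['t'],o['eef_pos'],todock(o['eef_pos']),o['gripper_width'],yaw(o),o['contact_force'])
bright('w30.png',g=.6)
E
```

```text
48.1 [0.64497961 0.02020984 0.16541142] [0.03419771 0.06529806] 0.4910776975783354 -11.774699823395018 [ 0.93617393  0.11869725 -0.32396974]
```

View pics/w30.png

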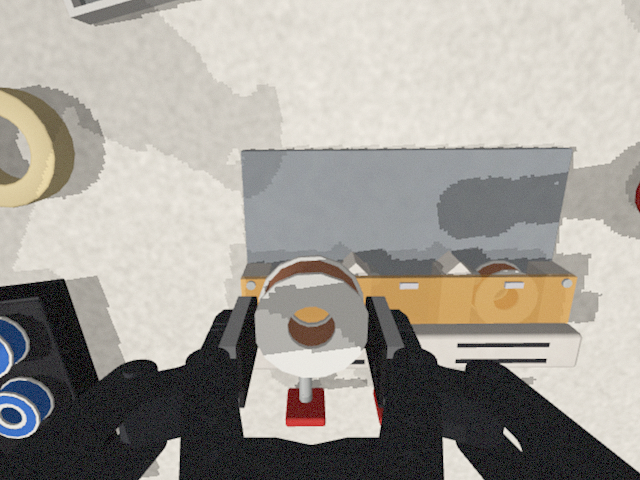

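{"op": "move_arm", "data": {"steps": [-1,0.0,0.34,-2,0,0,0,-1,0,0,-4,0,0,0,-1,0,0,-3.5,0,0,0,-1,0,0,-1.5,0,0,0,-1,0,0,-0.8,0,0,0,-1,0,0,-0.3,0,0,0,-1,0,0,0,0,0,0,-1,0,0,0,0,0,0]}}

```text
t: 48.9
eef_pos: [0.6465, 0.0254, 0.0459]
tool_rot: [-0.0, 0.995, -0.101, 0.001]
contact_force: [-0.3, 0.2, 0.4]
gripper_width: 0.488
```

```bash
python3 - <<'E'
from h import *
o=status.get_obs();print(o['t'],o['eef_pos'],todock(o['eef_pos']),o['gripper_width'],yaw(o),o['contact_force'])
E
```

```text
48.9 [0.64649059 0.02539771 0.04590386] [0.03464876 0.07068263] 0.4880474918994883 -11.61247690753513 [-0.3115795   0.17059532  0.35305367]
```

{"op": "move_arm", "data": {"steps": [-1,-0.05,-0.15,-0.27,0,0,0,-1,0,0,0,0,0,0,0.4,0,0,0,0,0,0,0.4,0,0,0,0,0,0,0.4,0,0,0,0,0,0,0.4,0,0,3,0,0,0,0.4,0,0,3,0,0,0,0.4,0,0,2,0,0,0]}}

```text
t: 49.7
eef_pos: [0.6455, 0.0237, 0.1236]
tool_rot: [0.0, 0.995, -0.101, 0.001]
contact_force: [1.1, 0.0, -0.6]
gripper_width: 0.699
```

{"op": "move_arm", "data": {"steps": [-0.65,2.45,-0.5,0,0,0,0,-0.65,2.45,-0.5,0,0,0,0,-0.65,0,0,0,0,0,0,-0.65,0,0,-3,0,0,0,-0.65,0,0,-3.5,0,0,0,-0.65,0,0,-1.7,0,0,0,-0.65,0,0,0,0,0,0,-0.65,0,0,0,0,0,0]}}

```text
t: 50.5
eef_pos: [0.6942, 0.0137, 0.0405]
tool_rot: [0.0, 0.995, -0.101, 0.0]
contact_force: [0.0, -0.1, 0.2]
gripper_width: 0.175
```

```bash
python3 - <<'E'
from h import *
r=snap('wrist','w31.png');o=status.get_obs();print(o['t'],o['eef_pos'],todock(o['eef_pos']),o['gripper_width'],yaw(o),o['contact_force'])
bright('w31.png',g=.6)
r=snap('side','s31.png');bright('s31.png',(180,300,250,410),4)
E
```

```text
50.55 [0.69485725 0.01362919 0.04127856] [0.08438904 0.06874972] 0.1744215132423893 -11.62006092292779 [-0.00909096 -0.02523367 -0.38121049]
```

View pics/w31.png

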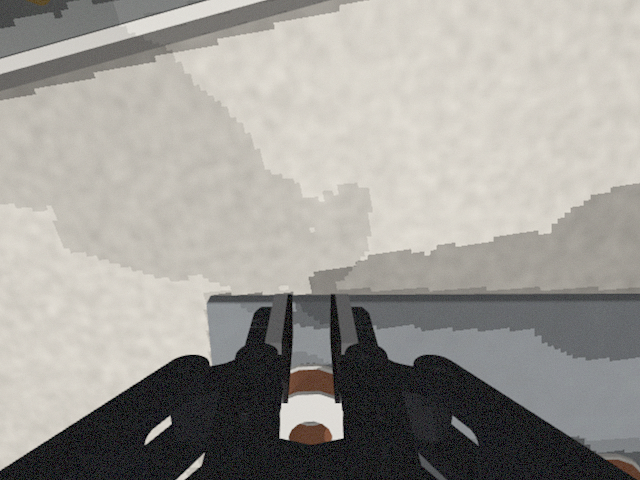

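View pics/s31.png

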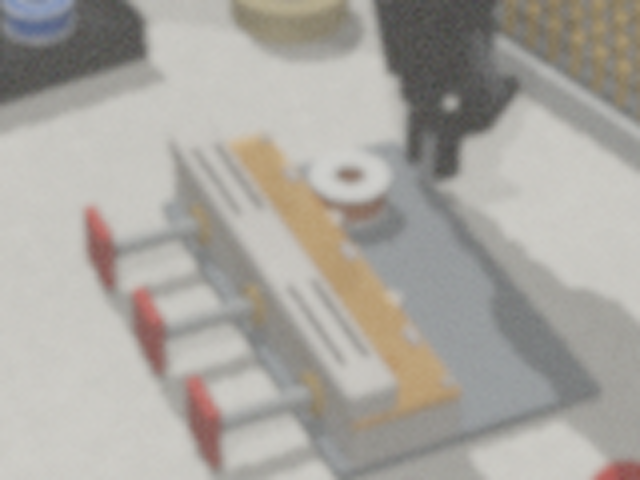

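Same state as for bay 3; repeat the same push.

{"op": "move_arm", "data": {"steps": [-0.65,-0.98,0.2,0,0,0,0,-0.65,-0.98,0.2,0,0,0,0,-0.65,-0.98,0.2,0,0,0,0,-0.65,-0.98,0.2,0,0,0,0,-0.65,-0.7,0.14,0,0,0,0,-0.65,0,0,0,0,0,0,-0.65,0,0,0,0,0,0]}}

```text
t: 51.3
eef_pos: [0.6475, 0.0235, 0.0399]
tool_rot: [-0.0, 0.995, -0.101, -0.0]
contact_force: [0.3, -1.8, 0.2]
gripper_width: 0.168
```

{"op": "move_arm", "data": {"steps": [-0.65,-0.5,0.1,0,0,0,0,-0.65,-0.5,0.1,0,0,0,0,-0.65,0,0,0,0,0,0,-0.65,0.3,-0.06,0,0,0,0,-1,0,0,0,0,0,0,-1,0,0,0,0,0,0,-1,0,0,0,0,0,0]}}

```text
t: 52.0
eef_pos: [0.6404, 0.025, 0.0394]
tool_rot: [-0.0, 0.995, -0.101, -0.001]
contact_force: [0.3, 0.3, -0.4]
gripper_width: -0.005
```

{"op": "move_arm", "data": {"steps": [-1,-0.4,0.08,0,0,0,0,-1,-0.3,0.06,0,0,0,0,-1,-0.2,0.04,0,0,0,0,-1,-0.2,0.04,0,0,0,0,-1,0,0,0,0,0,0,-1,0,0,0,0,0,0]}}

```text
t: 52.6
eef_pos: [0.6294, 0.0274, 0.0397]
tool_rot: [-0.0, 0.995, -0.101, -0.0]
contact_force: [0.6, -0.8, 0.1]
gripper_width: 0.002
```

```bash
python3 - <<'E'
from h import *
o=status.get_obs();print(o['t'],o['eef_pos'],todock(o['eef_pos']),o['contact_force'])
E
```

```text
52.6 [0.62941372 0.02737248 0.03965121] [0.01751973 0.06922813] [ 0.60959131 -0.76400753  0.13729932]
```

{"op": "move_arm", "data": {"steps": [-1,-0.2,0.04,0,0,0,0,-1,0,0,0,0,0,0,-1,0,0,0,0,0,0]}}

```text
t: 52.9
eef_pos: [0.6276, 0.0276, 0.0397]
tool_rot: [-0.0, 0.995, -0.101, -0.0]
contact_force: [0.1, -0.2, -1.1]
gripper_width: 0.001
```

{"op": "move_arm", "data": {"steps": [-1,-0.2,0.04,0,0,0,0,-1,0,0,0,0,0,0,-1,0,0,0,0,0,0]}}

```text
t: 53.2
eef_pos: [0.6275, 0.0276, 0.0401]
tool_rot: [0.0, 0.995, -0.101, 0.002]
contact_force: [6.1, -0.6, -3.2]
gripper_width: 0.002
```

{"op": "move_arm", "data": {"steps": [-1,-0.2,0.04,0,0,0,0,-1,0,0,0,0,0,0,-1,0,0,0,0,0,0]}}

```text
t: 53.5
eef_pos: [0.6274, 0.0276, 0.0404]
tool_rot: [0.001, 0.995, -0.101, 0.004]
contact_force: [11.2, -3.2, -7.3]
gripper_width: 0.002
```

```bash
python3 - <<'E'
from h import *
o=status.get_obs();print(o['t'],o['eef_pos'],todock(o['eef_pos']),o['contact_force'])
E
```

```text
53.5 [0.62736869 0.02759968 0.04044976] [0.0154703  0.06904483] [11.24212628 -3.17906836 -7.28893594]
```

{"op": "move_arm", "data": {"steps": [-1,1.2,-0.24,0,0,0,0,-1,2.5,-0.5,0,0,0,0,-1,2.5,-0.5,3,0,0,0,-1,0,0,4,0,0,0,-1,0,0,4.5,0,0,0,1,0,-2.4,4.5,0,0,0,1,0,-2.4,4.5,0,0,0,1,-1,-1,3,0,0,0]}}

```text
t: 54.3
eef_pos: [0.6763, -0.0447, 0.2766]
tool_rot: [0.001, 0.995, -0.103, 0.002]
contact_force: [-0.2, 0.9, 0.5]
gripper_width: 0.504
```

{"op": "move_arm", "data": {"steps": [1,0,0,0,0,0,0,1,0,0,0,0,0,0,1,0,0,0,0,0,0,1,0,0,0,0,0,0]}}

```text
t: 54.7
eef_pos: [0.6753, -0.0399, 0.2712]
tool_rot: [0.0, 0.995, -0.1, -0.001]
contact_force: [-0.7, -0.1, -0.1]
gripper_width: 1.002
```

```bash
python3 - <<'E'
from h import *
for i in range(2): r=snap('wrist','w33.png')
o=status.get_obs();print(o['t'],o['eef_pos'],todock(o['eef_pos']),o['contact_force'])
for n,y in((1,.068),(3,-.072)):
    P=fromdock([-.016,y]); print(n,px(r,[*P,.028]), 'front edge',px(r,[*fromdock([.006,y]),.028]))
bright('w33.png',g=.6)
import shutil
im=cv2.imread('pics/w33.png'); print(im.shape)
r2=snap('top','t33.png');bright('t33.png',(140,310,130,430),2.6,g=.5)
print([(np.round(b[0]),w(r2,b[0][1],b[0][0],.024).round(3)) for b in blue(r2,.028,30)])
E
```

```text
54.8 [ 0.67550105 -0.04044179  0.27165124] [0.07615184 0.01191239] [-0.03437184 -0.07262705 -0.4886268 ]
1 (np.float64(288.37284560239993), np.float64(254.0443213133641)) front edge (np.float64(267.6251688841534), np.float64(253.00697079556502))
3 (np.float64(288.06801495134005), np.float64(396.2790943236614)) front edge (np.float64(267.3150298532412), np.float64(397.7161371021861))
(480, 640, 3)
[(array([181., 268.]), array([0.485, 0.292, 0.024])), (array([186., 239.]), array([0.545, 0.284, 0.024])), (array([189., 211.]), array([0.602, 0.282, 0.024]))]
```

View pics/w33.png

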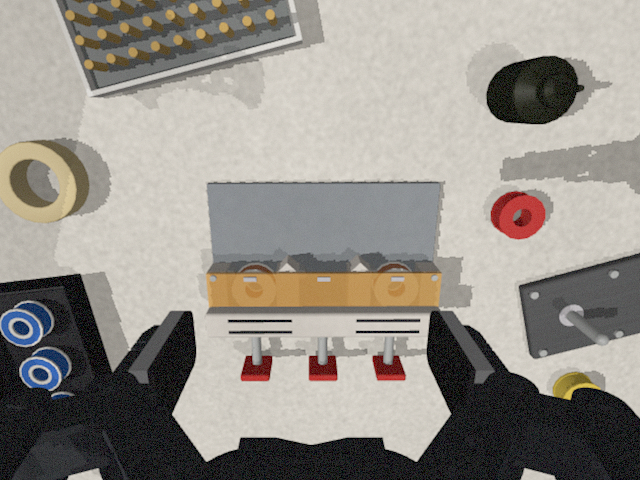

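View pics/t33.png

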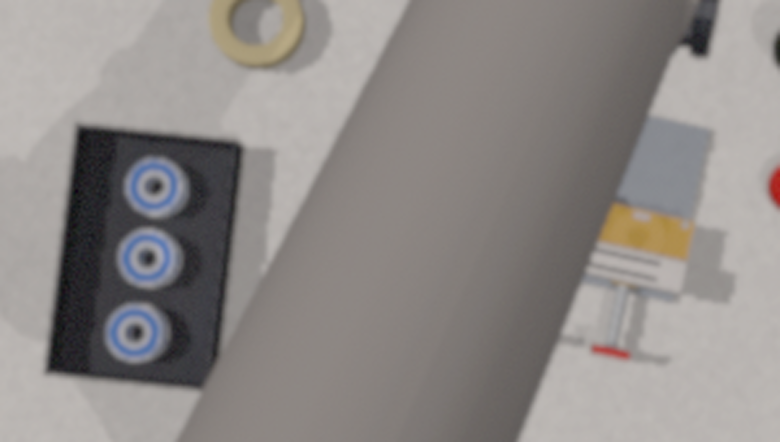

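```bash
python3 - <<'E'
import cv2
im=cv2.imread('pics/w33.png')[240:390,200:450]; cv2.imwrite('pics/w33c.png',cv2.resize(im,None,fx=3.2,fy=3.2,interpolation=cv2.INTER_CUBIC))
E
```

```text
(no output)
```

View pics/w33c.png

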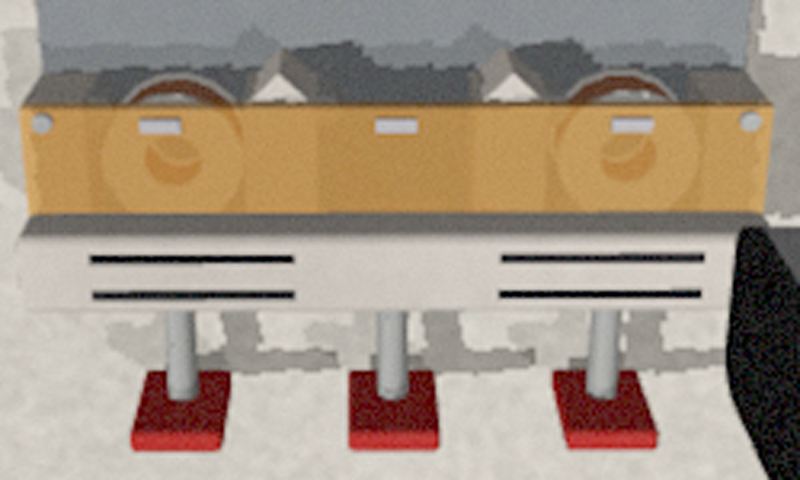

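```bash
python3 - <<'E'
from h import *
o=status.get_obs();print(o['t'],o['contact_force'],np.abs(o['joint_vel']).max())
print(order.hand_in())
E
```

```text
54.85 [ 0.1270636 -0.1110256  0.4242952] 0.006323358879371237
the job is handed in; nothing more can be done
None
```

The changeover is done and handed in at about 55 s of the 210 s allowed. No verdict is reported, so the outcome below rests on my own checks.

- **Cured coils:** all three bays held a cured coil. I ejected all three and laid them flat in a row along the tray. The tray was knocked about 16 mm before the third placement, so I measured it again and placed the last coil to suit. The last top view shows all three coils flat and apart, within about 60 mm lengthwise and a few millimetres sideways of the tray's middle.
- **Fresh coils:** I slid both off the spindle posts and pushed them into bays 3 and 1 until they met a hard stop, with contact forces of about 10 N and 14 N. The stop positions fit the 2 mm the coils should stand proud. The last wrist view shows both at the same sideways position and overhang as the cured coils had when home. Bay 2 is left empty.
- **Surroundings:** all ejector plates look back at rest. The glue, the tape and the red and yellow look-alikes were not touched. The arm was clear and still when I handed in.

My first dock measurement from the wrist camera was about 8 mm off the top camera, because the arm was still settling. A second look agreed with the top camera to within about 2 mm. No final check failed.

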